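Dose cleaner onto a batch of inductor cores

TASK

Pick up the steel scoop and tip its three green cores into the aluminium wash dish, without touching the cores with the fingers, and put the scoop back on its blue mat. Then set the dish, cores inside, flat on the dispenser's drip plate with the nozzle over the middle of the dish, let go, and only then press the red pump cap fully down and let it spring back up. Leave the solder spool, the jar and the circuit board where they are.

Things in the scene. Friction and masses are not known exactly. Their poses are not given: they have to be found in the camera images.
- scoop: Loose open-fronted steel scoop, black upright handle at its rear, 120 g. Origin: centre of its underside; +x out of the open mouth, +z up. Pan 54 mm wide, x -22 to +55 mm (mouth edge), 2.5 mm sheet, walls 22 mm (rear 26) high. Handle: tab 12 mm thick (along y), x -55 to -22, z 0 to 80 mm; grip near (-40, 0, 60). Starts on the mat, mouth to the mat's +x. Cores slide out at 20 to 27 degrees.
- mat: Thin blue mat where the scoop lies, fixed, 170 (x) x 120 (y) x 3 mm. Origin: centre of its underside, on the table.
- core0_center (a point): Centre of a green ring core (20 mm outside diameter, 10 mm hole, 9 mm thick, 15 g), lying flat in the scoop at the start.
- core1_center (a point): Centre of the second green ring core, same kind.
- core2_center (a point): Centre of the third green ring core, same kind.
- dish: Loose open aluminium dish, orange upright handle at one end, 160 g. Origin: centre of the well's underside; +z up. Well 92 (x) x 84 (y) mm outside, 32 mm high, walls and floor 3 mm. Handle: tab 12 mm thick (along y), x -91 to -57, z 16 to 71 mm, joined by a short neck; grip near (-74, 0, 52).
- dispenser: Fixed cleaner dispenser: blue canister 72 mm across, 150 mm tall, on an aluminium drip plate. Origin: on the table under the canister's axis; spout and free plate point to its -x. Plate 6 mm thick, x -190 to +60 mm, 150 mm wide. The nozzle hangs over x = -90 mm; a grey patch (98 x 92 mm) there marks the dish's place.
- cap_top (a point): Centre of the flat top of the red pump cap (42 mm across), on the canister's axis, 195 mm above the table when up.
- nozzle (a point): Tip of the red spout, 161 mm above the table when up; it sinks with the cap. The spout, a tube 10 mm thick, leaves the cap 13 mm below its top, runs level for 80 mm and bends down to this tip.
- cap (a joint): Travel of the sprung cap: 0 up, 0.012 m fully down; takes about 2 N to start and 7 N to bottom, springs back by itself.
- spool: Bystander: white spool of solder, 60 mm across, 50 mm high; origin at the centre of its underside.
- jar: Bystander: amber jar, 52 mm across, 65 mm high; origin at the centre of its underside.
- board: Bystander: circuit board on a blue carrier, 130 (x) x 100 (y) mm, 28 mm high; origin at the centre of its underside.
- core0: The ring core of point core0_center; origin at the centre of its underside as it lies at the start.
- core1: The ring core of point core1_center; origin at the centre of its underside as it lies at the start.
- core2: The ring core of point core2_center; origin at the centre of its underside as it lies at the start.
Not all that is in view belongs to the job. Leave any brown, pink or turquoise look-alike of the scoop alone.

How it is judged (in metres and radians):
On the way, in this order (a step that is already met when the one before it is completed fails the run):
1. all three cores lie in the wash dish (x of core0_center in the frame of dish between -0.043 and 0.043 m and y of core0_center in the frame of dish between -0.039 and 0.039 m and z of core0_center in the frame of dish between 0 and 0.032 m and x of core1_center in the frame of dish between -0.043 and 0.043 m and y of core1_center in the frame of dish between -0.039 and 0.039 m and z of core1_center in the frame of dish between 0 and 0.032 m and x of core2_center in the frame of dish between -0.043 and 0.043 m and y of core2_center in the frame of dish between -0.039 and 0.039 m and z of core2_center in the frame of dish between 0 and 0.032 m), for 0.2 s.
2. the scoop is back flat on its mat, released (all of step 1 and horizontal distance between scoop and mat below 0.045 m and angle between scoop's own z axis and vertical below 0.08 rad and z of scoop in the frame of mat below 0.006 m and linear speed of scoop below 0.03 m/s and contact force between the fingers and scoop below 0.3 N), for 0.2 s.
3. the dish with the cores stands flat on the drip plate under the nozzle, released (all of step 1 and x of nozzle in the frame of dish between -0.028 and 0.028 m and y of nozzle in the frame of dish between -0.026 and 0.026 m and angle between dish's own z axis and vertical below 0.08 rad and z of dish in the frame of dispenser between 0.003 and 0.011 m and linear speed of dish below 0.03 m/s and contact force between the fingers and dish below 0.3 N), for 0.2 s.
4. the cap is pressed fully down (value of joint cap above 0.0095 m), for 0.05 s.
5. the cap has sprung back up (value of joint cap below 0.002 m), for 0.2 s.
At the end, for the whole second after the job is handed in: All three cores lie in the dish's well; the dish stands at rest flat on the drip plate (within 5 degrees) with the nozzle within 28 mm (dish x) and 26 mm (dish y) of the well's centre; the scoop lies at rest flat on the mat, its origin within 45 mm of the mat's centre; the cap is up (within 2 mm) (all of step 3 and horizontal distance between scoop and mat below 0.045 m and angle between scoop's own z axis and vertical below 0.08 rad and z of scoop in the frame of mat below 0.006 m and linear speed of scoop below 0.03 m/s and contact force between the fingers and scoop below 0.3 N and value of joint cap below 0.002 m); the robot touches nothing.
It fails at once if the fingers touch a core (contact force between the fingers and core0 above 0.5 N or contact force between the fingers and core1 above 0.5 N or contact force between the fingers and core2 above 0.5 N).
It fails at once if the cap is pressed (over 4 mm) while the dish is not on the drip plate under the nozzle (value of joint cap above 0.004 m and not (x of nozzle in the frame of dish between -0.028 and 0.028 m and y of nozzle in the frame of dish between -0.026 and 0.026 m and angle between dish's own z axis and vertical below 0.08 rad and z of dish in the frame of dispenser between 0.003 and 0.011 m)).
It fails at once if the spool, jar or circuit board is moved by more than 20 mm (distance of any of spool, jar, board from where it was at the start of the episode above 0.02 m).
It also fails if it takes over 72 s, if anything falls off the work surface, if the arm or the gripper's body presses on something with over 40 N, if the wrist force passes 120 N, or if a joint passes its speed limit or range.

ROBOT

A 6-joint arm with a two-finger parallel gripper is mounted at the origin on the work surface. World frame = base frame: x ahead of the robot, y to its left, z up, the work surface at z = 0. Lengths are in mm, angles in degrees, forces in N, time in s.
With the tool pointing down it reaches from about 400 to 925 mm from the base axis. Payload 3.4 kg.
Tool frame: the origin (TCP) lies at the very end of the fingers, on their centre line; the grasp point (between the pads) lies 19 mm behind it; y points along the fingers, z is the direction in which the jaws open and shut, and the axes are right-handed (so a half turn about y gives the same grasp; the last joint's range is limited). The gripper opens to 85 mm and grips with 20 to 120 N. Pads are 22 mm wide; open, the fingers measure 114 mm over their backs; the gripper's body (76 mm by 85 mm) begins 54 mm behind the grasp point. The pads swing forward as they close: fully open they stand 13 mm farther back than shut.
Start: joints at [67.81, 17.578, 86.31, -0, 76.112, -4.211], TCP at [177.512, 546.919, 231.305] pointing down, gripper open.
Joint ranges: [-179.03, 179.03], [-60, 130.46], [8.19, 133.38], [-81.62, 261.62], [5.75, 156.47], [-153.77, 153.77]. Speed limits (degrees/s): [147.25, 147.25, 180, 180, 180, 180].

INTERFACE

Orientations are given as [roll, pitch, yaw] about the fixed x, y, z axes, in that order (R = Rz(yaw) Ry(pitch) Rx(roll)).
In Python, from station import * gives the robot as it stands.
- The arm moves only by the tool send_rows, never from a script. Its arguments are lists of equal length, an entry for each row: "angular": the turn, a rotation vector about the world's x, y, z in rad, a list of three; "delta_pos": the shift along the world's x, y, z in m, a list of three; "gripper": the finger opening in m, from 0 to 0.0854. In form: {"angular": [[ax, ay, az], ...], "delta_pos": [[x, y, z], ...], "gripper": [gripper, ...]}. A call has 1 to 8 rows; each row shifts and turns the commanded pose from where the row before left it; what a row does not reach is not made up. A row lasts 1/10 s, in which the tool goes at most 50 mm and 8.59 degrees, less where a joint would pass 70% of its speed; a pose out of reach is approached as far as the arm can. A call with a gripper value outside its range is refused whole. The fingers move at their own pace and stop on an object; the grip force is fixed at half the most. Time passes only in rows, so rows that do not move let the fingers close. It gives the time, the measured TCP pose, the force and the opening at its end, in the units of the state.
- get_state(): the state, without advancing time (a new reading comes with each control period).
- grab_frame(name): name is "scene" or "top" or "wrist"; returns the picture (480x640x3 uint8, red, green, blue); there is no depth.
- camera_params(name): a dict with "camera_matrix" (3x3 intrinsics, pixels), "R" (3x3) and "t" (3): a world point X has camera coordinates R X + t. Camera axes: x right, y down, z forward; pixel columns grow to the right and rows downward; lengths in mm; the calibration is good to about 2 mm. A picture is of the moment at which its call begins: read the wrist's pose just before it. camera_params takes no time and is no camera call; for the wrist camera it gives the pose at the moment of the call.
- sign_off(): hands the job in, once; it reports no verdict.
The state is a dict: "t": time; "joints": joint angles; "qvel": joint speeds; "joint_torque": joint torques, N m; "position": TCP position; "orientation": TCP orientation; "force": force on the tool from outside, world axes, zero at the start; "moment": the same for the moment, N m; "width": finger opening in mm.
Only numpy, scipy, OpenCV 4.12 (cv2) and the standard library are available. Lean on these libraries where they do the work, as an engineer would, in place of code of your own. Each camera call takes 0.05 s, during which the arm holds its last target.

## Working session

There is one attempt and no reset: what is moved stays moved. The work goes in short steps, Python scripts to look and compute and a tool call to move; the robot and the scene stay as the last step left them, time stands still between calls to the robot, and variables do not carry over. Pictures are saved under pics/ and viewed, and the job is handed in when it is done.

Besides the shell and the picture viewer there is one more tool, called after ">>>" in YAML: its name, and indented under it one key for each argument. send_rows: Moves the arm, as the interface text tells. Its arguments: {"type":"object","properties":{"angular":{"type":"array"},"delta_pos":{"type":"array"},"gripper":{"type":"array"}},"required":["angular","delta_pos","gripper"]}

```bash
ls; mkdir -p pics
python3 - <<'E'
from station import *
import cv2
print(get_state())
for n in("scene","top","wrist"):
    print(n,camera_params(n))
    cv2.imwrite(f"pics/a_{n}.png",cv2.cvtColor(grab_frame(n),cv2.COLOR_RGB2BGR))
E
```

```text
pics
{'t': 0.0, 'joints': array([ 6.78104745e+01,  1.76241667e+01,  8.63848717e+01,  1.50163801e-03,
        7.61122854e+01, -4.20982061e+00]), 'qvel': array([-0.02962167, -0.01346436, -0.04908118, -0.07194451,  0.09405704,
        0.04117519]), 'joint_torque': array([ 1.98649162e-03, -4.57557607e+01, -2.51918346e+01,  2.87314424e-04,
        1.30912257e-02, -4.15779624e-06]), 'position': array([177.22068763, 546.25539739, 230.35554091]), 'orientation': array([-9.01208895e+01,  1.03593106e-02, -1.79800777e+01]), 'force': array([0.07650937, 0.48763676, 0.1838239 ]), 'moment': array([0.03056196, 0.02102187, 0.04561425]), 'width': 85.77108014362634}
scene {'camera_matrix': array([[619.49783054,   0.        , 314.06031754],
       [  0.        , 619.49783054, 244.22888275],
       [  0.        ,   0.        ,   1.        ]]), 'R': array([[ 0.50878586,  0.86066209, -0.01994279],
       [ 0.47764494, -0.30148403, -0.82520464],
       [-0.71623478,  0.41032688, -0.5644817 ]]), 't': array([-201.03241738, -156.73883287, 1905.96053795])}
top {'camera_matrix': array([[540.31340517,   0.        , 314.33180818],
       [  0.        , 540.31340517, 237.92189525],
       [  0.        ,   0.        ,   1.        ]]), 'R': array([[-1.71072004e-02, -9.99848707e-01, -3.14753277e-03],
       [-9.85439897e-01,  1.73930983e-02, -1.69132164e-01],
       [ 1.69161321e-01,  2.08326545e-04, -9.85588354e-01]]), 't': array([ -56.14582303,  544.91180745, 1329.98385205])}
wrist {'camera_matrix': array([[335.50433774,   0.        , 323.7792309 ],
       [  0.        , 335.50433774, 235.72998312],
       [  0.        ,   0.        ,   1.        ]]), 'R': array([[ 0.30807592,  0.95135778, -0.00275609],
       [ 0.90812349, -0.29320956,  0.29889778],
       [ 0.28355061, -0.09458608, -0.95428116]]), 't': array([-572.95478497,  -39.21009551,  380.43947463])}
```

View pics/a_scene.png

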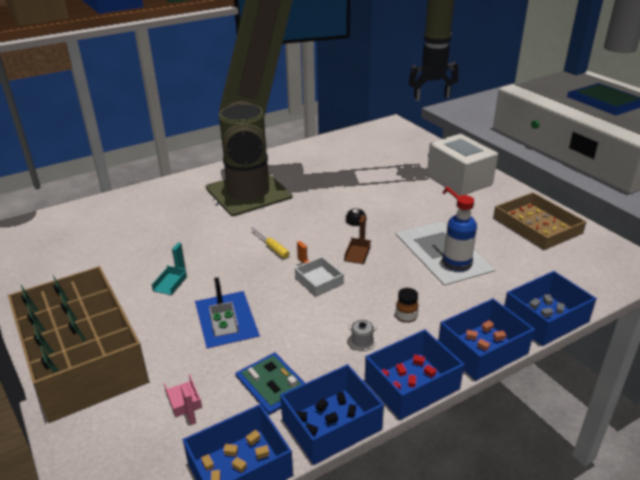

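View pics/a_top.png

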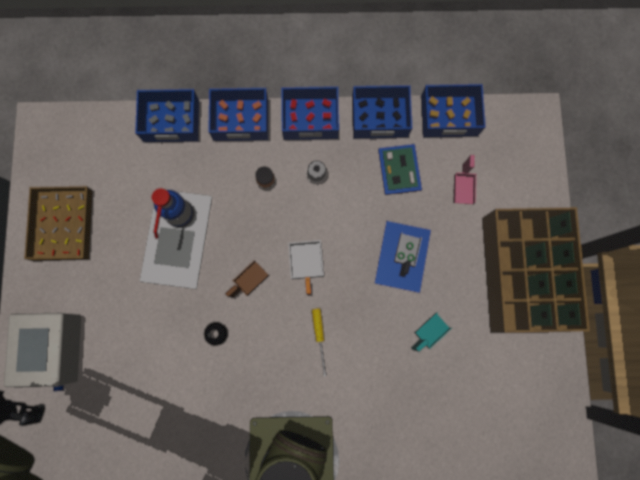

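View pics/a_wrist.png

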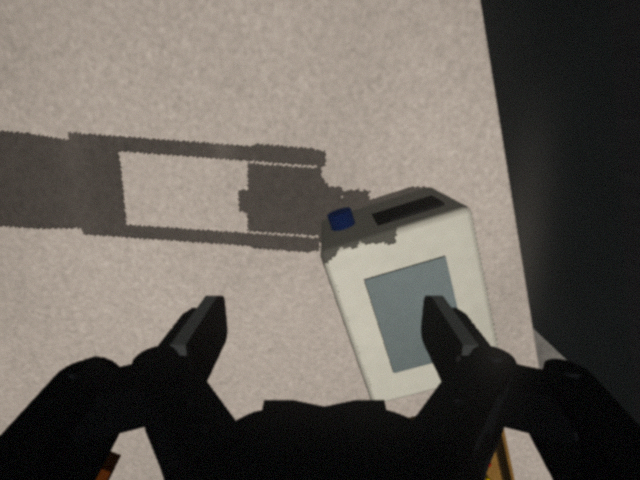

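The top view shows the mat at about (403,257), with the scoop on it. The dish is at (306,260) with its orange handle at (309,287), and the drip plate is at (177,240). The red cap is at (160,197). The brown, turquoise and pink scoops are look-alikes.

```bash
cat > h.py <<'E'
import numpy as np, cv2
from station import *
from scipy.spatial.transform import Rotation as Ro
def ray(c,px):
    P=c if isinstance(c,dict) else camera_params(c)
    d=P["R"].T@np.linalg.solve(P["camera_matrix"],[px[0],px[1],1.]); o=-P["R"].T@P["t"]; return o,d
def p2w(c,px,z):
    o,d=ray(c,px); return o+d*(z-o[2])/d[2]
def w2p(c,X):
    P=c if isinstance(c,dict) else camera_params(c)
    X=np.atleast_2d(X); q=(P["R"]@X.T).T+P["t"]; q=(P["camera_matrix"]@q.T).T; return q[:,:2]/q[:,2:]
def grab(n,f=None):
    P=camera_params(n); im=cv2.cvtColor(grab_frame(n),cv2.COLOR_RGB2BGR)
    if f: cv2.imwrite("pics/"+f,im)
    return P,im
E
python3 - <<'E'
import cv2
t=cv2.imread("pics/a_top.png"); s=cv2.imread("pics/a_scene.png")
a=cv2.resize(t[210:310,370:440],None,fx=5.5,fy=5.5,interpolation=cv2.INTER_CUBIC)
b=cv2.resize(t[230:310,275:345],None,fx=5.5,fy=5.5,interpolation=cv2.INTER_CUBIC)
b=cv2.copyMakeBorder(b,0,a.shape[0]-b.shape[0],0,0,cv2.BORDER_CONSTANT)
cv2.imwrite("pics/z1.png",cv2.hconcat([a,b]))
cv2.imwrite("pics/z2.png",cv2.resize(t[175:295,130:220],None,fx=5,fy=5,interpolation=cv2.INTER_CUBIC))
cv2.imwrite("pics/z3.png",cv2.resize(s[180:360,190:350],None,fx=3.3,fy=3.3,interpolation=cv2.INTER_CUBIC))
E
```

```text
(no output)
```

View pics/z1.png

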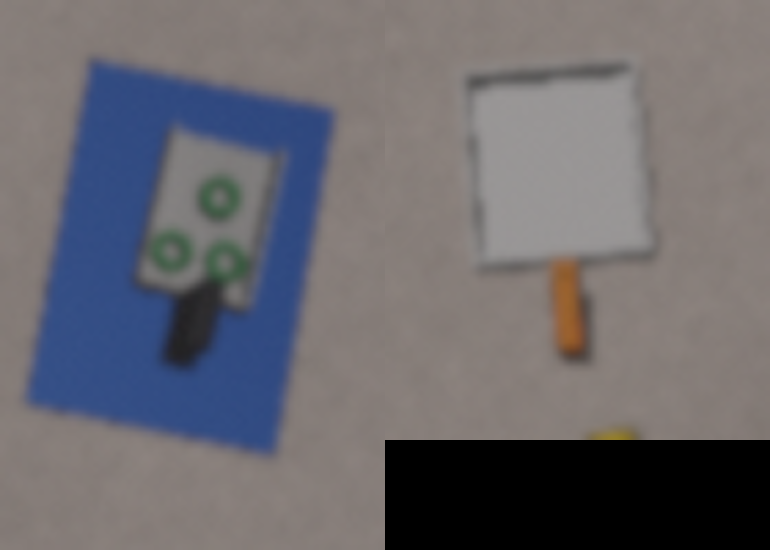

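View pics/z2.png

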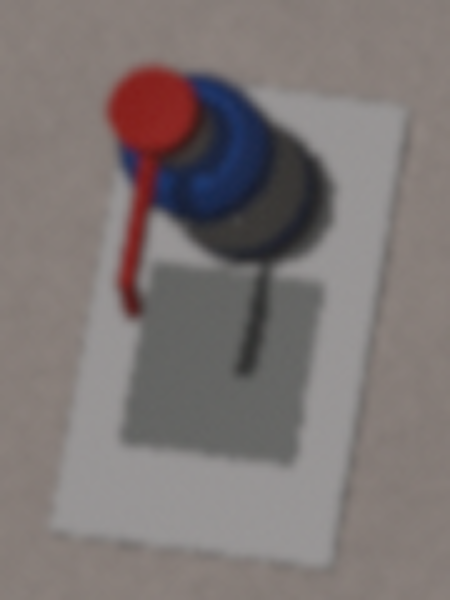

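View pics/z3.png

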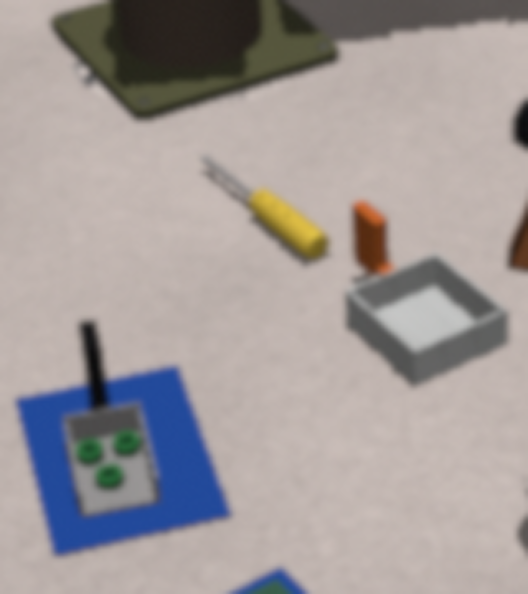

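Run:
```python
from h import *
np.set_printoptions(precision=1,suppress=True)
def c(pts,o,f,z,ox=0):
    return np.array([p2w("top",((u-ox+.5)/f-.5+o[0],(v+.5)/f-.5+o[1]),z)[:2] for u,v in pts])
def rep(n,q): 
    print(n,q.tolist() if 0 else q.round(1).tolist(),"mean",q.mean(0),"edges",[np.linalg.norm(q[i]-q[i-1]).round(1) for i in range(len(q))],[np.degrees(np.arctan2(*(q[i]-q[i-1])[::-1])).round(1) for i in range(len(q))])
m=c([(92,60),(334,110),(275,455),(28,405)],(370,210),5.5,3);rep("mat",m)
rep("pan",c([(172,125),(285,150),(247,310),(138,283)],(370,210),5.5,25))
rep("handletop",c([(198,283),(222,288),(188,365),(164,358)],(370,210),5.5,83))
rep("cores",c([(219,198),(171,251),(227,263)],(370,210),5.5,14))
rep("dish",c([(466,74),(637,62),(654,250),(478,268)],(275,230),5.5,32,385))
rep("dishh",c([(555,262),(578,262),(586,355),(562,355)],(275,230),5.5,71,385))
rep("patch",c([(150,262),(324,285),(293,465),(120,443)],(130,175),5,6))
rep("plate",c([(408,105),(328,565),(52,530)],(130,175),5,6))
rep("cap",c([(153,108)],(130,175),5,195))
rep("noz",c([(133,315)],(130,175),5,161))
```

```text
mat [[594.6, -256.6], [568.2, -371.4], [404.0, -334.9], [429.5, -219.9]] mean [ 499.1 -295.7] edges [np.float64(169.2), np.float64(117.9), np.float64(168.2), np.float64(117.9)] [np.float64(-12.5), np.float64(-103.0), np.float64(167.5), np.float64(77.5)]
pan [[558.3, -290.0], [545.4, -342.6], [470.1, -321.0], [483.7, -270.8]] mean [ 514.4 -306.1] edges [np.float64(77.1), np.float64(54.1), np.float64(78.3), np.float64(52.0)] [np.float64(-14.4), np.float64(-103.8), np.float64(164.0), np.float64(74.9)]
handletop [[475.9, -289.0], [473.5, -299.6], [439.3, -282.9], [442.6, -272.3]] mean [ 457.8 -286. ] edges [np.float64(37.3), np.float64(10.9), np.float64(38.1), np.float64(11.0)] [np.float64(-26.6), np.float64(-102.9), np.float64(153.9), np.float64(72.6)]
cores [[524.8, -312.4], [499.9, -288.6], [493.8, -314.7]] mean [ 506.2 -305.3] edges [np.float64(31.1), np.float64(34.4), np.float64(26.8)] [np.float64(4.3), np.float64(136.3), np.float64(-103.3)]
dish [[534.1, -1.1], [538.4, -81.1], [450.1, -87.3], [443.2, -5.8]] mean [491.4 -43.8] edges [np.float64(91.0), np.float64(80.1), np.float64(88
[... 244 characters left out ...]
.8), np.float64(10.7)] [np.float64(3.5), np.float64(-91.0), np.float64(-176.0), np.float64(89.0)]
patch [[587.2, 341.5], [573.2, 249.5], [478.3, 263.7], [491.4, 354.1]] mean [532.5 302.2] edges [np.float64(96.6), np.float64(93.0), np.float64(96.0), np.float64(91.4)] [np.float64(-7.5), np.float64(-98.6), np.float64(171.5), np.float64(81.8)]
plate [[669.8, 206.8], [426.0, 244.4], [446.6, 387.9]] mean [514.1 279.7] edges [np.float64(287.5), np.float64(246.7), np.float64(144.9)] [np.float64(-39.0), np.float64(171.2), np.float64(81.8)]
cap [[622.0, 287.2]] mean [622.  287.2] edges [np.float64(0.0)] [np.float64(0.0)]
noz [[531.4, 303.4]] mean [531.4 303.4] edges [np.float64(0.0)] [np.float64(0.0)]
```

The measured sizes agree with the specification to within a few mm:

| Item | x (mm) | y (mm) | Yaw |
|---|---|---|---|
| Scoop | 498 | -302 | -14° |
| Dish | 491 | -44 | +3.7° |
| Dispenser axis | 622 | 287 | -8.3° |

I'll move over to the scoop now, and set up a pose helper for later.

>>> send_rows:
  angular:
    - [0, 0, -0.14]
    - [0, 0, -0.14]
    - [0, 0, -0.14]
    - [0, 0, -0.14]
    - [0, 0, -0.14]
    - [0, 0, -0.14]
    - [0, 0, -0.14]
    - [0, 0, -0.14]
  delta_pos:
    - [0.028, -0.031, 0]
    - [0.028, -0.031, 0]
    - [0.028, -0.031, 0]
    - [0.028, -0.031, 0]
    - [0.028, -0.031, 0]
    - [0.028, -0.031, 0]
    - [0.028, -0.031, 0]
    - [0.028, -0.031, 0]
  gripper: [0.05, 0.05, 0.05, 0.05, 0.05, 0.05, 0.05, 0.05]

```text
t: 0.95
position: [402.2, 297.4, 231.2]
orientation: [-90.0, -0.0, -82.5]
force: [0.5, 0.3, 0.4]
width: 50.4
```

>>> send_rows:
  angular:
    - [0, 0, -0.14]
    - [0, 0, -0.14]
    - [0, 0, -0.14]
    - [0, 0, -0.14]
    - [0, 0, -0.14]
    - [0, 0, -0.14]
    - [0, 0, -0.14]
    - [0, 0, -0.14]
  delta_pos:
    - [0.004, -0.0375, 0]
    - [0.004, -0.0375, 0]
    - [0.004, -0.0375, 0]
    - [0.004, -0.0375, 0]
    - [0.004, -0.0375, 0]
    - [0.004, -0.0375, 0]
    - [0.004, -0.0375, 0]
    - [0.004, -0.0375, 0]
  gripper: [0.05, 0.05, 0.05, 0.05, 0.05, 0.05, 0.05, 0.05]

```text
t: 1.75
position: [433.2, -2.6, 231.2]
orientation: [-90.0, -0.0, -146.7]
force: [1.1, 0.3, -0.1]
width: 49.8
```

>>> send_rows:
  angular:
    - [0, 0, -0.138]
    - [0, 0, -0.138]
    - [0, 0, -0.138]
    - [0, 0, -0.138]
    - [0, 0, -0.138]
    - [0, 0, -0.138]
    - [0, 0, 0]
  delta_pos:
    - [0.0045, -0.048, -0.003]
    - [0.0045, -0.048, -0.003]
    - [0.0045, -0.048, -0.003]
    - [0.0045, -0.048, -0.003]
    - [0.0045, -0.048, -0.003]
    - [0.0045, -0.048, -0.003]
    - [0, 0, 0]
  gripper: [0.06, 0.06, 0.06, 0.06, 0.06, 0.06, 0.06]

```text
t: 2.45
position: [461.3, -295.4, 212.6]
orientation: [-89.8, 0.1, 165.8]
force: [0.1, 0.9, 0.7]
width: 60.1
```

Run:
```python
from h import *
s=get_state();print(s['t'],s['position'],s['orientation'],s['joints'])
P,im=grab("wrist","b_wrist.png")
print("cam",-P["R"].T@P["t"],P)
R=Ro.from_euler('xyz',s['orientation'],degrees=True).as_matrix();print("cam in tool",R.T@(-P["R"].T@P["t"]-s['position']))
```

```text
2.45 [ 461.28359152 -295.40508327  212.61087332] [-8.98212849e+01  9.71893186e-02  1.65810823e+02] [-36.96746401  16.21540025  91.24576511  -0.13340744  72.3800775
  67.2620713 ]
cam [ 534.19802093 -314.07121961  355.45309678] {'camera_matrix': array([[335.50433774,   0.        , 323.7792309 ],
       [  0.        , 335.50433774, 235.72998312],
       [  0.        ,   0.        ,   1.        ]]), 'R': array([[-0.24449657, -0.96964139,  0.00412435],
       [-0.92617762,  0.2347922 ,  0.29507225],
       [-0.28708263,  0.06832428, -0.95546604]]), 't': array([-175.39287881,  463.61938042,  514.4410255 ])}
cam in tool [ -75.50764585 -142.71295562    0.66871603]
```

View pics/b_wrist.png

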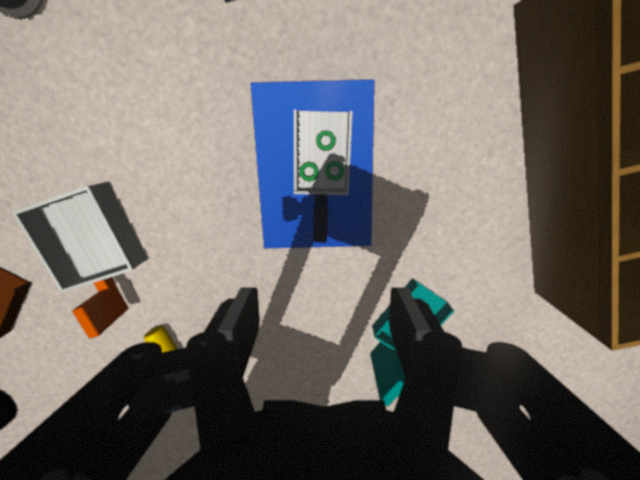

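The wrist view shows the scoop square in the image on the mat. The handle runs from about (320,195) to (320,242), the pan corners are at (294,110), (352,110), (350,193) and (294,191), and the cores are at (326,140), (309,171) and (334,170). I'll fit the scoop pose to these.

Run:
```python
from h import *
import scipy.optimize as so
im=cv2.imread("pics/b_wrist.png")
cv2.imwrite("pics/b_z.png",cv2.resize(im[90:260,240:390],None,fx=3.5,fy=3.5,interpolation=cv2.INTER_CUBIC))
P=camera_params("wrist")
def mod(x,y,yaw,pts):
    c,s=np.cos(yaw),np.sin(yaw); p=np.array(pts,float); return np.c_[x+c*p[:,0]-s*p[:,1], y+s*p[:,0]+c*p[:,1], p[:,2]+3]
pts=[(55,27,22),(55,-27,22),(-22,-27,26),(-22,27,26)]
obs=np.array([(294,110),(352,110),(350,193),(294,191.)])
f=lambda v:(w2p(P,mod(*v,pts))-obs).ravel()
r=so.least_squares(f,[498,-302,-.25],x_scale=[1,1,.01]);print(r.x,np.degrees(r.x[2]),r.fun)
print("handle top pix",w2p(P,mod(*r.x,[(-55,6,80),(-55,-6,80),(-22,0,80),(-55,0,0)])))
print("grip",mod(*r.x,[(-40,0,60)]))
```

```text
[ 4.99398080e+02 -3.01337370e+02 -2.57989876e-01] -14.781731048628215 [-0.22717787 -1.2155697   0.31172367 -0.30962486 -0.47276958  0.25649202
  0.38335495  1.47730844]
handle top pix [[314.19954138 242.16729422]
 [328.23824832 242.3545013 ]
 [321.70617828 204.32596242]
 [321.67227639 218.92426827]]
grip [[ 460.72188849 -291.13187154   63.        ]]
```

View pics/b_z.png

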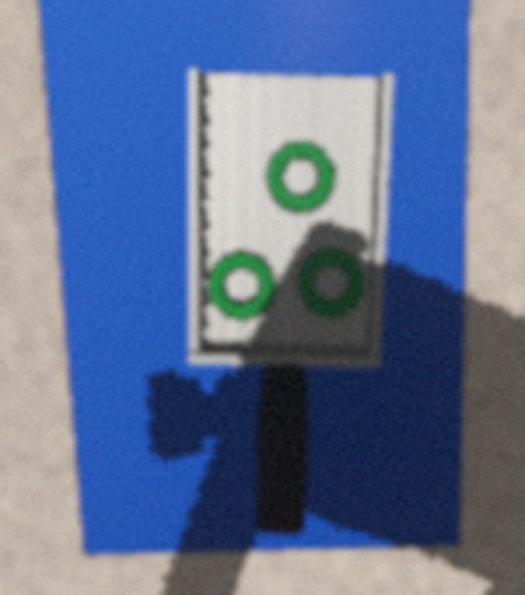

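>>> send_rows:
  angular:
    - [0, 0, -0.008]
    - [0, 0, 0]
    - [0, 0, 0]
    - [0, 0, 0]
    - [0, 0, 0]
    - [0, 0, 0]
    - [0, 0, 0]
    - [0, 0, 0]
  delta_pos:
    - [-0.001, 0.004, -0.03]
    - [0, 0, -0.03]
    - [0, 0, -0.03]
    - [0, 0, -0.03]
    - [0, 0, -0.025]
    - [0, 0, -0.015]
    - [0, 0, -0.008]
    - [0, 0, 0]
  gripper: [0.06, 0.06, 0.06, 0.06, 0.06, 0.06, 0.06, 0.06]

```text
t: 3.3
position: [458.8, -283.6, 44.5]
orientation: [-90.1, -0.1, 165.9]
force: [0.6, -0.6, -0.8]
width: 59.8
```

Run:
```python
from h import *
s=get_state();print(s['t'],s['position'],s['orientation'],s['force'])
P,im=grab("wrist","c_wrist.png")
```

```text
3.3 [ 458.77455656 -283.56133044   44.45914565] [-9.00712835e+01 -1.45242064e-01  1.65859688e+02] [ 0.60614555 -0.64073321 -0.81927021]
```

View pics/c_wrist.png

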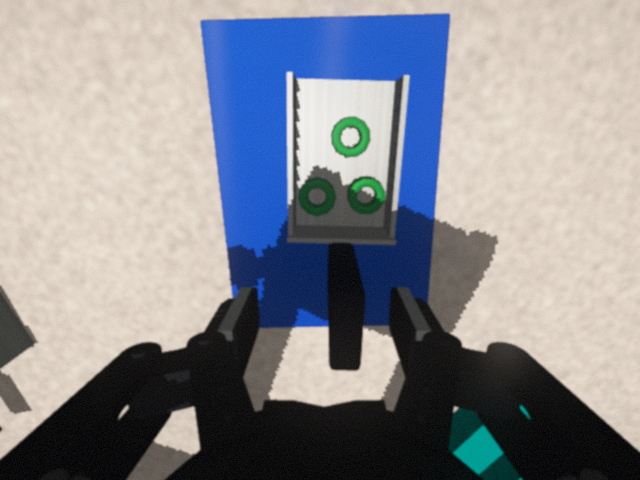

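The view shows the handle at column 346, right of the finger midline (324), by about 7 mm. I'll shift to centre on it.

>>> send_rows:
  angular:
    - [0, 0, -0.008]
    - [0, 0, 0]
    - [0, 0, 0]
  delta_pos:
    - [0.001, -0.006, 0]
    - [0, 0, 0]
    - [0, 0, 0]
  gripper: [0.06, 0.06, 0.06]

```text
t: 3.65
position: [461.2, -291.8, 46.2]
orientation: [-90.0, 0.1, 165.3]
force: [-1.1, 0.3, 0.9]
width: 60.1
```

Run:
```python
from h import *
s=get_state();print(s['t'],s['position'],s['orientation'],s['force'])
P,im=grab("wrist","c2_wrist.png")
```

```text
3.65 [ 461.15694664 -291.77490566   46.22101472] [-8.99600644e+01  1.07650630e-01  1.65301645e+02] [-1.14412006  0.27114044  0.94854381]
```

View pics/c2_wrist.png

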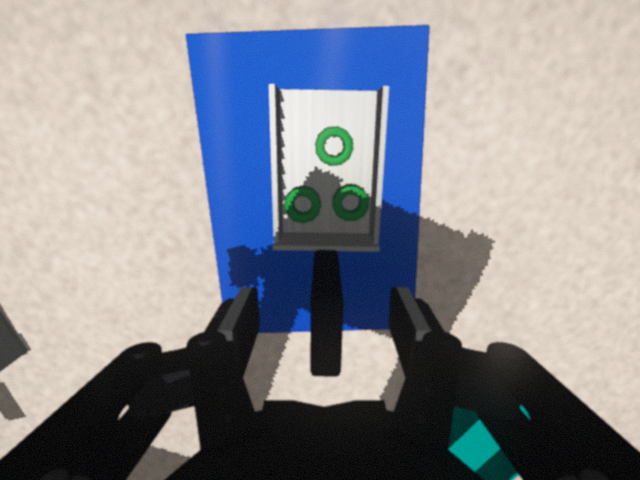

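The handle now sits at column 326, so it is centred. Closing.

>>> send_rows:
  angular:
    - [0, 0, 0]
    - [0, 0, 0]
    - [0, 0, 0]
    - [0, 0, 0]
    - [0, 0, 0]
    - [0, 0, 0]
    - [0, 0, 0]
  delta_pos:
    - [0, 0, 0]
    - [0, 0, 0]
    - [0, 0, 0]
    - [0, 0, 0]
    - [0, 0, 0]
    - [0, 0, 0]
    - [0, 0, 0]
  gripper: [0.03, 0.0, 0.0, 0.0, 0.0, 0.0, 0.0]

```text
t: 4.4
position: [460.5, -291.2, 45.4]
orientation: [-90.0, 0.0, 165.3]
force: [-0.3, -1.6, 1.8]
width: 11.5
```

>>> send_rows:
  angular:
    - [0, 0, 0]
    - [0, 0, 0]
    - [0, 0, 0]
    - [0, 0, 0]
    - [0, 0, 0]
    - [0, 0, 0]
    - [0, 0, 0]
    - [0, 0, 0]
  delta_pos:
    - [0, 0, 0.005]
    - [0, 0, 0.01]
    - [0, 0, 0.02]
    - [0, 0, 0.025]
    - [0, 0, 0.025]
    - [0, 0, 0.025]
    - [0, 0, 0.015]
    - [0, 0, 0.005]
  gripper: [0, 0, 0, 0, 0, 0, 0, 0]

```text
t: 5.2
position: [461.4, -291.7, 177.9]
orientation: [-89.9, 0.2, 165.3]
force: [0.2, -0.7, -1.5]
width: 11.5
```

Run:
```python
from h import *
s=get_state();print(s['t'],s['position'],s['orientation'],s['force'],s['joints'])
P,im=grab("wrist","d_wrist.png")
```

```text
5.2 [ 461.43848758 -291.6523376   177.87696097] [-89.91562395   0.22188284 165.3260202 ] [ 0.24300637 -0.67425282 -1.51903148] [-3.67321838e+01  1.78556125e+01  9.43397672e+01  5.54725936e-03
  6.75672916e+01  6.79398532e+01]
```

View pics/d_wrist.png

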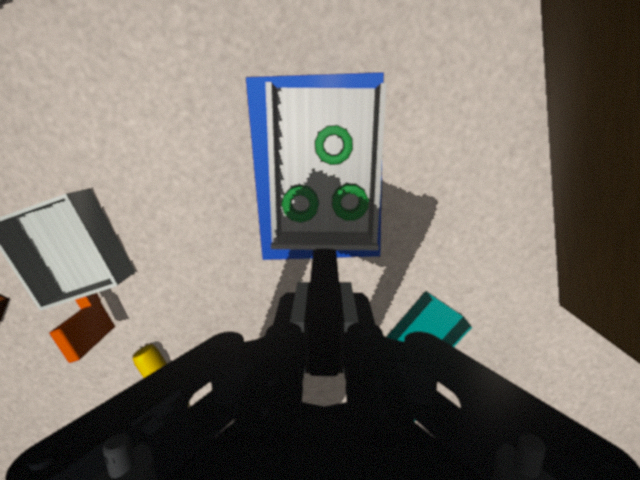

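The scoop is held with the cores in it. Next I'll carry it across and turn it by 90° so that it pours from the dish's -y side.

>>> send_rows:
  angular:
    - [0, 0, 0.04]
    - [0, 0, 0.08]
    - [0, 0, 0.12]
    - [0, 0, 0.12]
    - [0, 0, 0.12]
    - [0, 0, 0.12]
    - [0, 0, 0.12]
    - [0, 0, 0.12]
  delta_pos:
    - [0, 0.005, 0]
    - [0, 0.008, 0]
    - [0, 0.01, 0]
    - [0, 0.01, 0]
    - [0, 0.01, 0]
    - [0, 0.01, 0]
    - [0, 0.01, 0]
    - [0, 0.01, 0]
  gripper: [0, 0, 0, 0, 0, 0, 0, 0]

```text
t: 6.05
position: [459.6, -217.2, 174.2]
orientation: [-90.1, -0.1, -146.3]
force: [-0.2, -0.5, -2.3]
width: 11.5
```

>>> send_rows:
  angular:
    - [0, 0, 0.12]
    - [0, 0, 0.12]
    - [0, 0, 0.12]
    - [0, 0, 0.12]
    - [0, 0, 0.12]
    - [0, 0, 0.08]
    - [0, 0, 0.05]
    - [0, 0, 0]
  delta_pos:
    - [0, 0.01, 0]
    - [0, 0.01, 0]
    - [0, 0.01, 0]
    - [0, 0.01, 0]
    - [0, 0.01, 0]
    - [0.001, 0.01, 0]
    - [0.001, 0.008, 0]
    - [0, 0, 0]
  gripper: [0, 0, 0, 0, 0, 0, 0, 0]

```text
t: 6.85
position: [461.6, -148.9, 174.4]
orientation: [-90.1, 0.0, -104.7]
force: [0.5, 0.0, -2.4]
width: 11.4
```

Run:
```python
from h import *
s=get_state();print(s['t'],s['position'],s['orientation'],s['force'],s['joints'])
P,im=grab("wrist","e_wrist.png")
```

```text
6.85 [ 461.58035478 -148.85884368  174.35044103] [-9.01408894e+01  3.82514531e-02 -1.04652559e+02] [ 0.51176889  0.01755803 -2.3899751 ] [-2.28797532e+01  1.36482513e+01  1.01328194e+02  1.94993845e-02
  6.51684693e+01 -8.23545214e+00]
```

View pics/e_wrist.png

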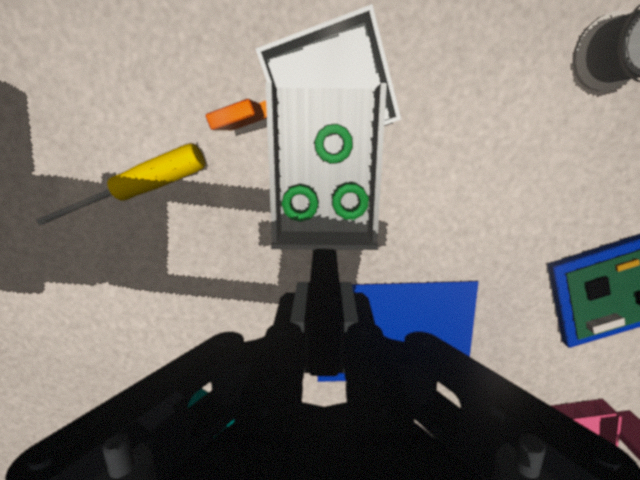

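>>> send_rows:
  angular:
    - [-0.0422, 0.011, 0]
    - [-0.0422, 0.011, 0]
    - [-0.0422, 0.011, 0]
    - [-0.0422, 0.011, 0]
    - [-0.0422, 0.011, 0]
    - [-0.0422, 0.011, 0]
    - [-0.0422, 0.011, 0]
    - [0, 0, 0]
  delta_pos:
    - [0.001, 0.0024, -0.006]
    - [0.001, 0.0024, -0.008]
    - [0.001, 0.0024, -0.009]
    - [0.001, 0.0024, -0.009]
    - [0.001, 0.0024, -0.009]
    - [0.001, 0.0024, -0.008]
    - [0, 0.0024, -0.007]
    - [0, 0, 0]
  gripper: [0, 0, 0, 0, 0, 0, 0, 0]

```text
t: 7.7
position: [467.7, -132.3, 117.7]
orientation: [-90.2, -17.5, -104.6]
force: [-0.1, 0.9, -1.2]
width: 11.1
```

Run:
```python
from h import *
s=get_state();print(s['t'],s['position'],s['orientation'],s['force'],s['joints'])
R=Ro.from_euler('xyz',s['orientation'],degrees=True).as_matrix()
# scoop frame: z=-tooly, y = -? heading
z=-R[:,1]; y=R[:,2]; 
if y[0]>0: y=-y
x=np.cross(y,z); print("x",x,"tilt",np.degrees(np.arccos(z[2])))
print("mouth",s['position']+95*x-42*z)
P,im=grab("wrist","f_wrist.png"); grab("scene","f_scene.png")
im=cv2.imread("pics/f_scene.png")
cv2.imwrite("pics/f_z.png",cv2.resize(im[150:350,190:400],None,fx=3,fy=3,interpolation=cv2.INTER_CUBIC))
```

```text
7.7 [ 467.73712213 -132.34366427  117.68638279] [ -90.16287487  -17.50785908 -104.62303471] [-0.14933198  0.90362634 -1.22414748] [ -7.69437358  19.70761547 105.44459342 -20.39596166  58.86224264
  18.19541702]
x [ 0.24076343  0.922784   -0.30083661] tilt 17.508592943326576
mouth [487.30428823 -56.87485073  49.05268702]
```

View pics/f_wrist.png

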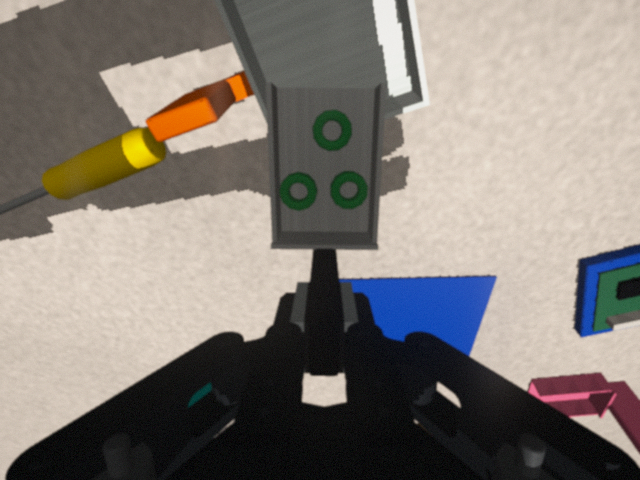

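View pics/f_z.png

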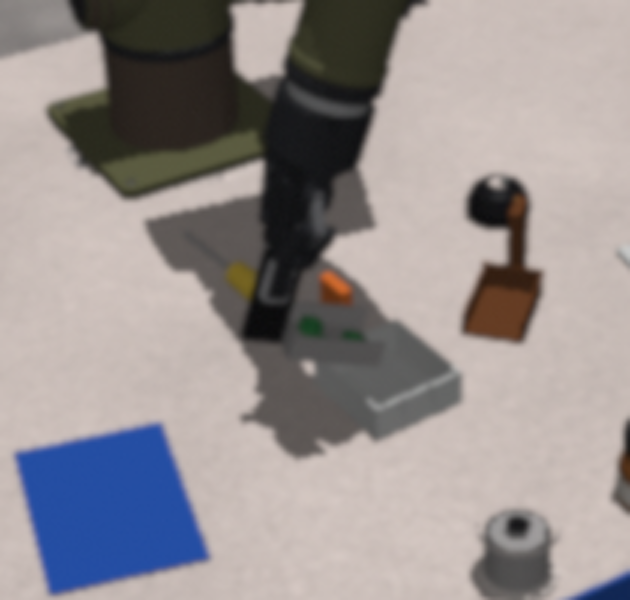

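>>> send_rows:
  angular:
    - [-0.0422, 0.011, 0]
    - [-0.0422, 0.011, 0]
    - [-0.0422, 0.011, 0]
    - [-0.0422, 0.011, 0]
    - [-0.0422, 0.011, 0]
    - [-0.0422, 0.011, 0]
    - [-0.0422, 0.011, 0]
    - [0, 0, 0]
  delta_pos:
    - [0.0009, 0.0032, 0.0028]
    - [0.0009, 0.0032, 0.0028]
    - [0.0009, 0.0033, 0.0026]
    - [0.0009, 0.0034, 0.0025]
    - [0.0009, 0.0035, 0.0024]
    - [0.0009, 0.0036, 0.0023]
    - [0.0009, 0.0036, 0.0021]
    - [0, 0, 0]
  gripper: [0, 0, 0, 0, 0, 0, 0, 0]

```text
t: 8.6
position: [475.8, -109.0, 136.8]
orientation: [-89.9, -34.9, -104.8]
force: [-0.1, 0.4, -1.4]
width: 11.5
```

>>> send_rows:
  angular:
    - [0, 0, 0]
    - [0, 0, 0]
    - [0, 0, 0]
  delta_pos:
    - [0, 0, 0]
    - [0, 0, 0]
    - [0, 0, 0]
  gripper: [0, 0, 0]

```text
t: 8.9
position: [474.6, -110.1, 137.1]
orientation: [-89.9, -34.9, -104.8]
force: [-0.8, -0.2, -0.8]
width: 11.4
```

Run:
```python
from h import *
s=get_state();print(s['t'],s['position'],s['orientation'],s['force'],s['joints'])
P,im=grab("wrist","g_wrist.png")
```

```text
8.9 [ 474.63676571 -110.1148403   137.12393602] [ -89.88253501  -34.93740375 -104.84127974] [-0.80011552 -0.23653804 -0.83209108] [  5.74483053  24.59963866 102.5445301  -34.74836458  70.36545514
  37.66882035]
```

View pics/g_wrist.png

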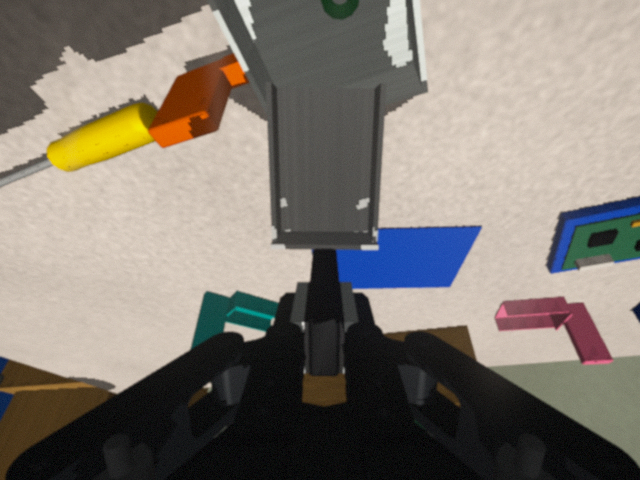

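The scoop is empty, and one core shows in the dish at (340,5). I'll raise it, level it, and look.

>>> send_rows:
  angular:
    - [0.06, -0.0157, 0]
    - [0.11, -0.0288, 0]
    - [0.12, -0.0314, 0]
    - [0.12, -0.0314, 0]
    - [0.12, -0.0314, 0]
    - [0.06, -0.0157, 0]
    - [0, 0, 0]
  delta_pos:
    - [0, -0.004, 0.015]
    - [0, -0.01, 0.02]
    - [0, -0.015, 0.02]
    - [0, -0.02, 0.015]
    - [0, -0.02, 0]
    - [0, -0.015, 0]
    - [0, 0, 0]
  gripper: [0, 0, 0, 0, 0, 0, 0]

```text
t: 9.65
position: [474.2, -198.1, 207.7]
orientation: [-89.8, -0.1, -105.1]
force: [0.6, -0.1, -2.1]
width: 11.5
```

Run:
```python
from h import *
s=get_state();print(s['t'],s['position'],s['orientation'],s['force'],s['joints'])
P,im=grab("wrist","h_wrist.png");P,im=grab("top")
cv2.imwrite("pics/h_top.png",cv2.resize(im[200:330,250:450],None,fx=4,fy=4,interpolation=cv2.INTER_CUBIC))
```

```text
9.65 [ 474.17093854 -198.07678457  207.66243728] [-8.98404591e+01 -9.56919649e-02 -1.05109306e+02] [ 0.60435472 -0.11343534 -2.05000208] [-2.73390655e+01  1.38009734e+01  9.55664183e+01 -6.33752537e-02
  7.04564283e+01 -1.22087839e+01]
```

View pics/h_wrist.png

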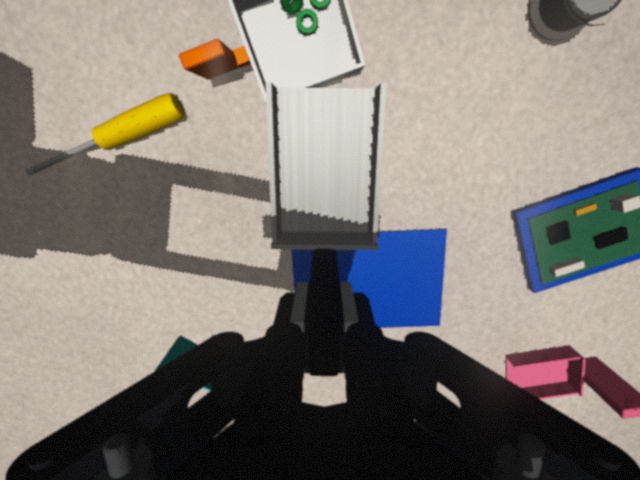

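View pics/h_top.png

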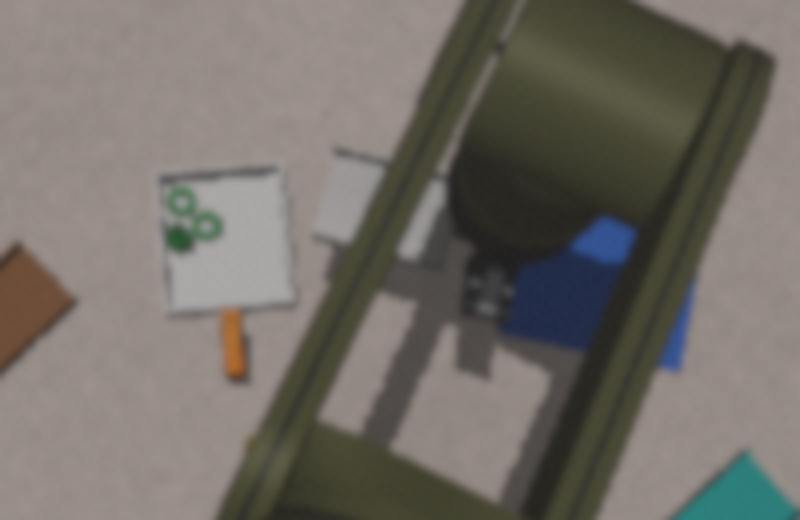

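Both views show all three cores in the dish: two flat, and one tilted near the wall at (290,5) in the wrist view. The scoop is empty, so I'll take it back to the mat.

>>> send_rows:
  angular:
    - [0, 0, -0.12]
    - [0, 0, -0.12]
    - [0, 0, -0.12]
    - [0, 0, -0.12]
    - [0, 0, -0.12]
    - [0, 0, -0.12]
    - [0, 0, -0.12]
    - [0, 0, -0.12]
  delta_pos:
    - [-0.001, -0.008, 0]
    - [-0.001, -0.008, 0]
    - [-0.001, -0.008, 0]
    - [-0.001, -0.008, 0]
    - [-0.001, -0.008, 0]
    - [-0.001, -0.008, 0]
    - [-0.001, -0.008, 0]
    - [-0.001, -0.008, 0]
  gripper: [0, 0, 0, 0, 0, 0, 0, 0]

```text
t: 10.55
position: [466.7, -255.5, 206.3]
orientation: [-90.0, -0.1, -159.8]
force: [0.7, 0.8, -1.3]
width: 11.4
```

>>> send_rows:
  angular:
    - [0, 0, -0.12]
    - [0, 0, -0.12]
    - [0, 0, -0.12]
    - [0, 0, -0.12]
    - [0, 0, -0.12]
    - [0, 0, 0]
    - [0, 0, 0]
    - [0, 0, 0]
  delta_pos:
    - [-0.001, -0.008, -0.01]
    - [-0.001, -0.008, -0.02]
    - [-0.001, -0.007, -0.02]
    - [-0.001, -0.006, -0.025]
    - [-0.0005, 0, -0.025]
    - [0, 0, -0.02]
    - [0, 0, -0.015]
    - [0, 0, 0]
  gripper: [0, 0, 0, 0, 0, 0, 0, 0]

```text
t: 11.35
position: [460.8, -283.2, 69.4]
orientation: [-90.1, -0.4, 166.0]
force: [-0.3, 0.8, -2.5]
width: 11.3
```

Run:
```python
from h import *
s=get_state();print(s['t'],s['position'],s['orientation'],s['force'],s['joints'])
```

```text
11.35 [ 460.78107469 -283.21589753   69.3873464 ] [-90.09397365  -0.3999828  166.04667136] [-0.34067282  0.82467903 -2.53100336] [-3.60082234e+01  2.50727578e+01  1.01772058e+02 -7.84259020e-02
  5.35612101e+01  6.79922389e+01]
```

>>> send_rows:
  angular:
    - [0, 0, 0]
    - [0, 0, 0]
    - [0, 0, 0]
    - [0, 0, 0]
    - [0, 0, 0]
  delta_pos:
    - [0, -0.005, -0.008]
    - [0, 0, -0.007]
    - [0, 0, -0.004]
    - [0, 0, -0.002]
    - [0, 0, 0]
  gripper: [0, 0, 0, 0, 0]

```text
t: 11.85
position: [462.2, -291.4, 50.7]
orientation: [-90.0, -0.1, 165.9]
force: [0.0, 0.9, -1.6]
width: 11.0
```

Run:
```python
from h import *
s=get_state();print(s['t'],s['position'],s['orientation'],s['force'],s['joints'])
P,im=grab("wrist","i_wrist.png")
s=get_state();print(s['t'],s['position'],s['orientation'],s['force'],s['joints'])
```

```text
11.85 [ 462.18499359 -291.43467437   50.74705762] [-8.99745339e+01 -5.02261978e-02  1.65876042e+02] [ 0.0096175   0.89471732 -1.57794545] [-3.66342498e+01  2.67331389e+01  1.02404216e+02 -5.50937801e-02
  5.08993078e+01  6.75244571e+01]
11.9 [ 462.28585416 -291.56019694   50.93614447] [-8.99649097e+01 -3.20716534e-02  1.65873917e+02] [-0.54851456 -0.52693725 -0.93074436] [-3.66371906e+01  2.67191871e+01  1.02391503e+02 -5.75895062e-02
  5.09055168e+01  6.75252053e+01]
```

View pics/i_wrist.png

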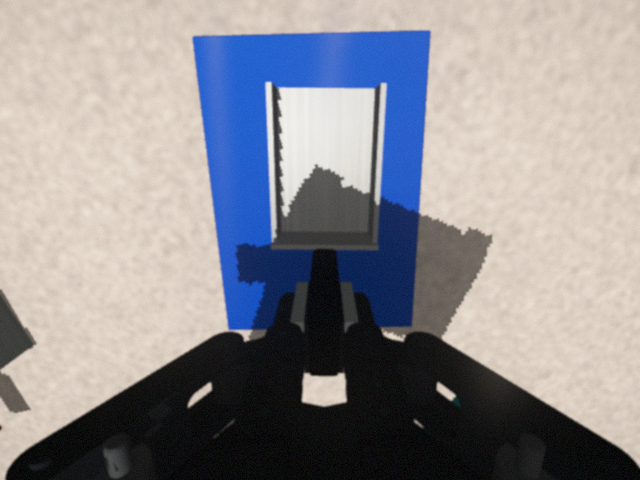

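Well placed; it needs about 5 mm more. I'll lower in small steps, watching the force.

>>> send_rows:
  angular:
    - [0, 0, 0]
    - [0, 0, 0]
    - [0, 0, 0]
    - [0, 0, 0]
  delta_pos:
    - [0, 0, -0.002]
    - [0, 0, -0.001]
    - [0, 0, -0.001]
    - [0, 0, 0]
  gripper: [0, 0, 0, 0]

```text
t: 12.3
position: [462.2, -291.4, 46.7]
orientation: [-90.0, -0.1, 165.9]
force: [0.5, -0.9, -0.6]
width: 11.4
```

>>> send_rows:
  angular:
    - [0, 0, 0]
    - [0, 0, 0]
  delta_pos:
    - [0, 0, -0.001]
    - [0, 0, 0]
  gripper: [0, 0]

```text
t: 12.5
position: [462.3, -291.5, 45.7]
orientation: [-90.0, -0.0, 165.9]
force: [0.1, 0.5, -1.1]
width: 11.3
```

>>> send_rows:
  angular:
    - [0, 0, 0]
    - [0, 0, 0]
    - [0, 0, 0]
  delta_pos:
    - [0, 0, -0.001]
    - [0, 0, 0]
    - [0, 0, 0]
  gripper: [0, 0, 0]

```text
t: 12.8
position: [462.4, -291.6, 45.4]
orientation: [-90.0, -0.0, 165.9]
force: [-2.9, 1.3, 5.7]
width: 11.9
```

>>> send_rows:
  angular:
    - [0, 0, 0]
    - [0, 0, 0]
    - [0, 0, 0]
    - [0, 0, 0]
    - [0, 0, 0]
    - [0, 0, 0]
  delta_pos:
    - [0, 0, 0]
    - [0, 0, 0]
    - [0, 0, 0]
    - [0, 0, 0]
    - [0, 0, 0]
    - [0, 0, 0]
  gripper: [0.02, 0.03, 0.045, 0.055, 0.055, 0.055]

```text
t: 13.4
position: [462.3, -291.5, 44.7]
orientation: [-90.0, -0.0, 165.9]
force: [-0.1, -0.4, -0.2]
width: 55.1
```

Run:
```python
from h import *
s=get_state();print(s['t'],s['position'],s['orientation'],s['force'],s['width'])
P,im=grab("wrist","j_wrist.png")
```

```text
13.4 [ 462.30380085 -291.45310465   44.71550346] [-8.99721138e+01 -4.51574128e-02  1.65884798e+02] [-0.13961614 -0.37128884 -0.16951149] 55.06697643385911
```

View pics/j_wrist.png

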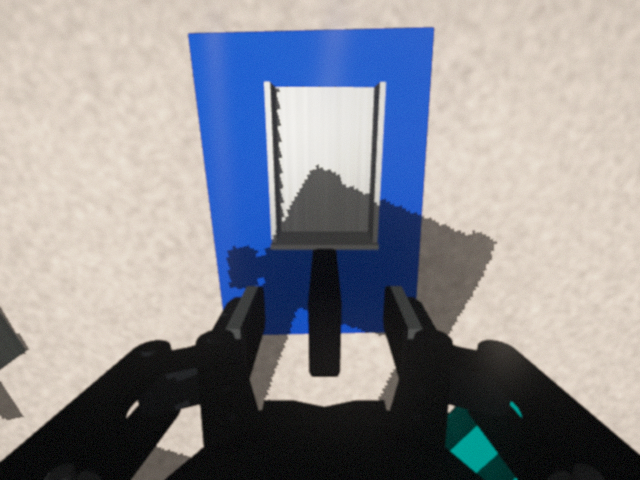

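The scoop is released and flat on the mat; the handle sits centred between the open fingers at (324,310). I'll retreat and go to the dish handle. The wrist turns +198° so that the camera ends up on the robot side, clear of the spout later.

>>> send_rows:
  angular:
    - [0, 0, 0]
    - [0, 0, 0]
    - [0, 0, 0]
    - [0, 0, 0]
    - [0, 0, 0.133]
    - [0, 0, 0.133]
    - [0, 0, 0.133]
    - [0, 0, 0.133]
  delta_pos:
    - [0, 0, 0.015]
    - [0, 0, 0.035]
    - [0, 0, 0.045]
    - [0, 0, 0.045]
    - [-0.002, 0.01, 0.01]
    - [-0.002, 0.01, 0.01]
    - [-0.002, 0.01, 0.01]
    - [-0.002, 0.01, 0.01]
  gripper: [0.055, 0.055, 0.055, 0.055, 0.055, 0.055, 0.055, 0.055]

```text
t: 14.25
position: [454.0, -251.0, 225.3]
orientation: [-90.0, -0.0, -163.3]
force: [-0.6, -0.5, -0.2]
width: 55.0
```

>>> send_rows:
  angular:
    - [0, 0, 0.133]
    - [0, 0, 0.133]
    - [0, 0, 0.133]
    - [0, 0, 0.133]
    - [0, 0, 0.133]
    - [0, 0, 0.133]
    - [0, 0, 0.133]
    - [0, 0, 0.133]
  delta_pos:
    - [-0.002, 0.01, 0]
    - [-0.002, 0.01, 0]
    - [-0.002, 0.01, 0]
    - [-0.002, 0.01, 0]
    - [-0.002, 0.01, 0]
    - [-0.002, 0.01, 0]
    - [-0.002, 0.01, 0]
    - [-0.002, 0.01, 0]
  gripper: [0.055, 0.055, 0.055, 0.055, 0.055, 0.055, 0.055, 0.055]

```text
t: 15.05
position: [438.0, -171.0, 224.8]
orientation: [-90.0, -0.0, -102.4]
force: [-0.0, -0.2, -0.3]
width: 55.2
```

>>> send_rows:
  angular:
    - [0, 0, 0.133]
    - [0, 0, 0.133]
    - [0, 0, 0.133]
    - [0, 0, 0.133]
    - [0, 0, 0.133]
    - [0, 0, 0.133]
    - [0, 0, 0.133]
    - [0, 0, 0.133]
  delta_pos:
    - [-0.002, 0.01, 0]
    - [-0.002, 0.01, 0]
    - [-0.002, 0.01, 0]
    - [-0.002, 0.01, 0]
    - [-0.002, 0.01, 0]
    - [-0.002, 0.01, 0]
    - [-0.002, 0.01, 0]
    - [-0.002, 0.01, 0]
  gripper: [0.055, 0.055, 0.055, 0.055, 0.055, 0.055, 0.055, 0.055]

```text
t: 15.85
position: [422.0, -91.0, 224.8]
orientation: [-90.0, -0.0, -41.4]
force: [0.0, 1.3, -0.4]
width: 55.3
```

>>> send_rows:
  angular:
    - [0, 0, 0.131]
    - [0, 0, 0.131]
    - [0, 0, 0.131]
    - [0, 0, 0.131]
    - [0, 0, 0.131]
    - [0, 0, 0.131]
    - [0, 0, 0]
    - [0, 0, 0]
  delta_pos:
    - [-0.001, 0.007, -0.005]
    - [-0.001, 0.007, -0.005]
    - [-0.001, 0.007, -0.005]
    - [-0.001, 0.007, -0.005]
    - [-0.0005, 0.007, -0.005]
    - [0, 0.0074, -0.005]
    - [0, 0, 0]
    - [0, 0, 0]
  gripper: [0.055, 0.055, 0.055, 0.055, 0.055, 0.055, 0.055, 0.055]

```text
t: 16.65
position: [417.7, -49.1, 194.9]
orientation: [-90.0, -0.0, 3.2]
force: [0.8, -1.1, -0.1]
width: 55.0
```

Run:
```python
from h import *
s=get_state();print(s['t'],s['position'],s['orientation'],s['joints'])
P,im=grab("wrist","k_wrist.png")
c=[491.4,-43.8];a=np.radians(3.7)
pts=np.array([(46,42,32),(46,-42,32),(-46,-42,32),(-46,42,32),(-91,6,71),(-91,-6,71),(-57,6,71),(-57,-6,71.)])
X=np.c_[c[0]+np.cos(a)*pts[:,0]-np.sin(a)*pts[:,1],c[1]+np.sin(a)*pts[:,0]+np.cos(a)*pts[:,1],pts[:,2]]
print(w2p(P,X).round(0))
```

```text
16.65 [417.73260423 -49.1150261  194.85914155] [-8.99790648e+01 -3.09686969e-02  3.18129191e+00] [-1.24892798e+01  7.18315055e+00  1.06538085e+02  3.11597432e-02
  6.62546051e+01 -1.05683119e+02]
[[366. 328.]
 [286. 328.]
 [282. 245.]
 [369. 244.]
 [333. 208.]
 [318. 208.]
 [333. 247.]
 [318. 247.]]
```

View pics/k_wrist.png

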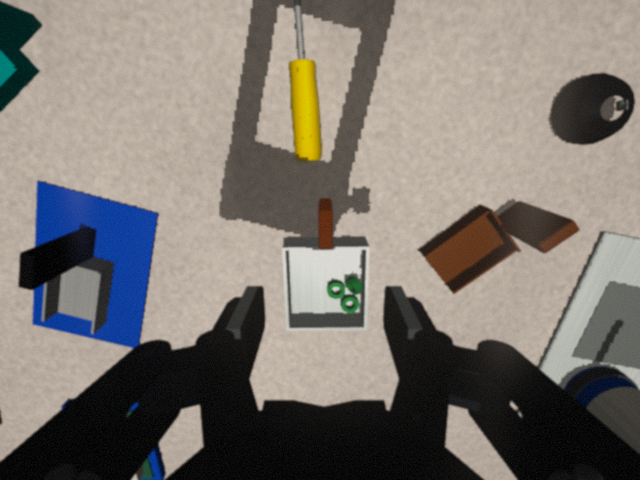

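The fingers line up with the dish handle (325,200–247). All three cores are in the well, at (336,289), (349,302) and (354,284). Descending.

>>> send_rows:
  angular:
    - [0, 0, 0.008]
    - [0, 0, 0]
    - [0, 0, 0]
    - [0, 0, 0]
    - [0, 0, 0]
    - [0, 0, 0]
    - [0, 0, 0]
    - [0, 0, 0]
  delta_pos:
    - [0, 0.001, -0.03]
    - [0, 0, -0.03]
    - [0, 0, -0.03]
    - [0, 0, -0.03]
    - [0, 0, -0.02]
    - [0, 0, -0.012]
    - [0, 0, 0]
    - [0, 0, 0]
  gripper: [0.055, 0.055, 0.055, 0.055, 0.055, 0.055, 0.055, 0.055]

```text
t: 17.5
position: [418.3, -48.4, 43.0]
orientation: [-90.0, -0.0, 3.7]
force: [-0.1, 0.0, -0.6]
width: 55.1
```

Run:
```python
from h import *
s=get_state();print(s['t'],s['position'],s['orientation'],s['joints'])
P,im=grab("wrist","l_wrist.png");  P2,im=grab("scene")
cv2.imwrite("pics/l_scene.png",cv2.resize(im[150:350,190:400],None,fx=3,fy=3,interpolation=cv2.INTER_CUBIC))
c=[491.4,-43.8];a=np.radians(3.7)
pts=np.array([(46,42,32),(46,-42,32),(-46,-42,32),(-46,42,32),(-91,6,71),(-91,-6,71),(-57,6,71),(-57,-6,71.),(-91,0,16)])
X=np.c_[c[0]+np.cos(a)*pts[:,0]-np.sin(a)*pts[:,1],c[1]+np.sin(a)*pts[:,0]+np.cos(a)*pts[:,1],pts[:,2]]
print(w2p(P,X).round(0))
```

```text
17.5 [418.2641503  -48.44880334  43.02334462] [-8.99765320e+01 -4.82903821e-02  3.70488116e+00] [-1.23911555e+01  2.03001292e+01  1.18184669e+02  5.42603028e-02
  4.14753233e+01 -1.06136688e+02]
[[393. 467.]
 [256. 466.]
 [245. 337.]
 [404. 337.]
 [341. 294.]
 [309. 294.]
 [340. 369.]
 [310. 369.]
 [325. 246.]]
```

View pics/l_wrist.png

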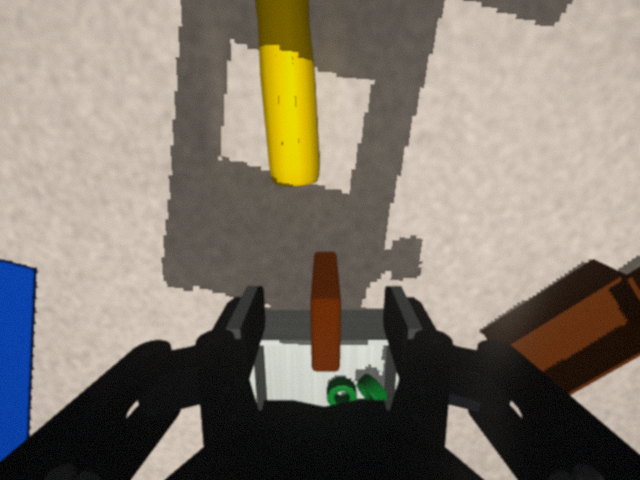

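View pics/l_scene.png

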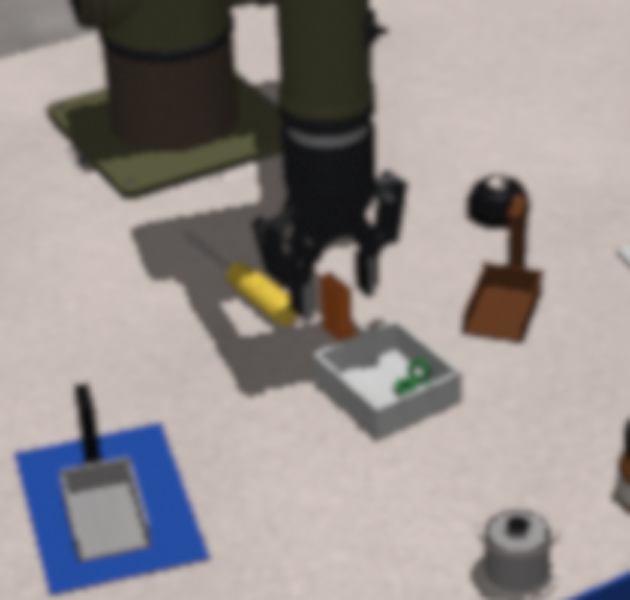

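The prediction matches the image, and the handle is centred at column 325. I'll lower 9 mm and close.

>>> send_rows:
  angular:
    - [0, 0, 0]
    - [0, 0, 0]
    - [0, 0, 0]
    - [0, 0, 0]
    - [0, 0, 0]
    - [0, 0, 0]
    - [0, 0, 0]
    - [0, 0, 0]
  delta_pos:
    - [0, 0, -0.009]
    - [0, 0, 0]
    - [0, 0, 0]
    - [0, 0, 0]
    - [0, 0, 0]
    - [0, 0, 0]
    - [0, 0, 0]
    - [0, 0, 0]
  gripper: [0.055, 0.055, 0.03, 0, 0, 0, 0, 0]

```text
t: 18.4
position: [417.9, -48.0, 34.0]
orientation: [-90.0, -0.1, 3.8]
force: [-2.1, 0.7, 4.3]
width: 11.5
```

>>> send_rows:
  angular:
    - [0, 0, 0]
    - [0, 0, 0]
    - [0, 0, 0]
    - [0, 0, 0]
    - [0, 0, 0]
    - [0, 0, 0]
    - [0, 0, 0]
    - [0, 0, 0]
  delta_pos:
    - [0, 0, 0.003]
    - [0, 0, 0.006]
    - [0, 0, 0.01]
    - [0, 0, 0.015]
    - [0, 0, 0.015]
    - [0, 0, 0.01]
    - [0, 0, 0.006]
    - [0, 0, 0]
  gripper: [0, 0, 0, 0, 0, 0, 0, 0]

```text
t: 19.2
position: [418.4, -48.2, 99.7]
orientation: [-90.0, -0.1, 3.8]
force: [0.1, 0.6, -1.5]
width: 11.5
```

Run:
```python
from h import *
s=get_state();print(s['t'],s['position'],s['orientation'],s['joints'],s['width'],s['moment'])
P,im=grab("wrist","m_wrist.png");  P2,im=grab("scene")
cv2.imwrite("pics/m_scene.png",cv2.resize(im[150:350,190:400],None,fx=3,fy=3,interpolation=cv2.INTER_CUBIC))
```

```text
19.2 [418.36722695 -48.21153652  99.70078654] [-90.00104322  -0.14726634   3.78366164] [-1.23599913e+01  1.45942920e+01  1.14383571e+02  5.14864714e-02
  5.08803991e+01 -1.06176087e+02] 11.45047659438757 [-0.05179235  0.1794028   0.0006016 ]
```

View pics/m_scene.png

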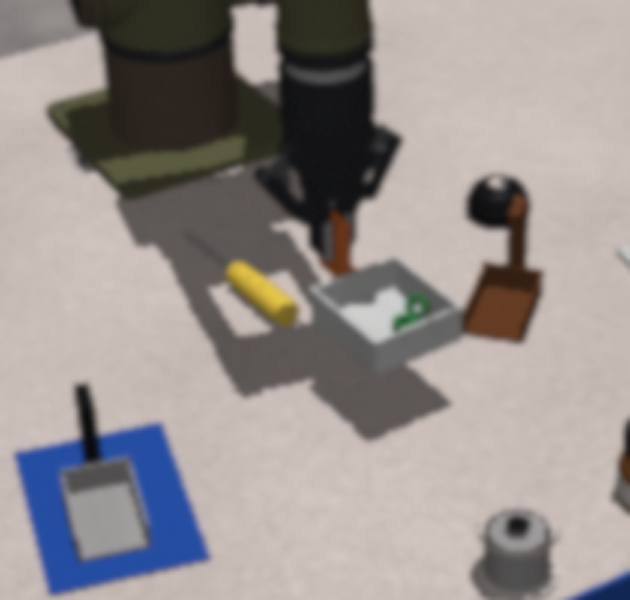

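View pics/m_wrist.png

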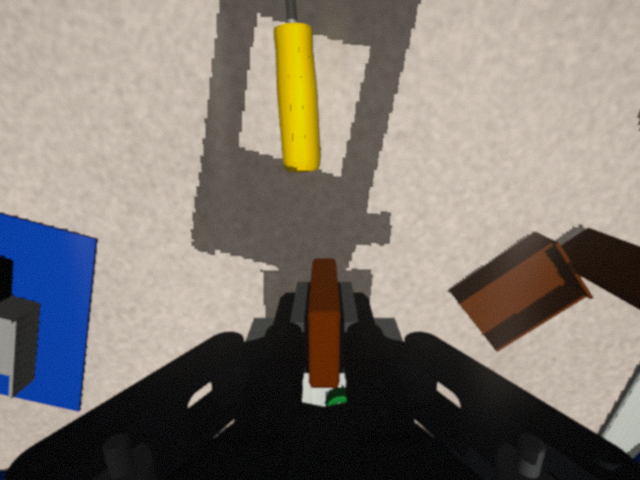

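The dish is held level with the cores inside. I'll lift it and carry it over the brown look-alike to a point short of the nozzle.

>>> send_rows:
  angular:
    - [0, 0, 0]
    - [0, 0, 0]
    - [0, 0, 0]
    - [0, 0, 0]
    - [0, 0, 0]
    - [0, 0, 0]
    - [0, 0, 0]
    - [0, 0, 0]
  delta_pos:
    - [0, 0, 0.008]
    - [0, 0, 0.015]
    - [0, 0, 0.018]
    - [0, 0.005, 0.012]
    - [0, 0.01, 0.005]
    - [0, 0.02, 0]
    - [-0.001, 0.022, 0]
    - [-0.001, 0.022, 0]
  gripper: [0, 0, 0, 0, 0, 0, 0, 0]

```text
t: 20.1
position: [415.0, 32.1, 156.4]
orientation: [-89.9, 0.0, 3.8]
force: [0.5, -0.0, -3.2]
width: 11.3
```

>>> send_rows:
  angular:
    - [0, 0, 0]
    - [0, 0, 0]
    - [0, 0, 0]
    - [0, 0, 0]
    - [0, 0, 0]
    - [0, 0, -0.02]
    - [0, 0, -0.02]
    - [0, 0, -0.02]
  delta_pos:
    - [-0.001, 0.022, 0]
    - [-0.001, 0.022, 0]
    - [-0.001, 0.022, 0]
    - [-0.001, 0.022, 0]
    - [-0.003, 0.022, 0]
    - [-0.003, 0.022, 0]
    - [-0.004, 0.022, 0]
    - [-0.004, 0.022, 0]
  gripper: [0, 0, 0, 0, 0, 0, 0, 0]

```text
t: 20.9
position: [396.6, 208.1, 156.2]
orientation: [-90.0, 0.1, 0.3]
force: [-0.4, 0.9, -2.4]
width: 11.4
```

>>> send_rows:
  angular:
    - [0, 0, -0.03]
    - [0, 0, -0.03]
    - [0, 0, -0.03]
    - [0, 0, -0.03]
    - [0, 0, -0.03]
    - [0, 0, 0]
    - [0, 0, 0]
    - [0, 0, 0]
  delta_pos:
    - [-0.004, 0.022, 0]
    - [-0.004, 0.022, 0]
    - [-0.004, 0.022, 0]
    - [-0.004, 0.02, 0]
    - [-0.004, 0.015, 0]
    - [-0.004, 0.011, 0]
    - [0, 0.005, 0]
    - [0, 0, 0]
  gripper: [0, 0, 0, 0, 0, 0, 0, 0]

```text
t: 21.7
position: [373.6, 324.3, 156.5]
orientation: [-90.0, -0.0, -8.2]
force: [-0.2, 0.0, -1.8]
width: 11.4
```

Run:
```python
from h import *
s=get_state();print(s['t'],s['position'],s['orientation'],s['joints'],s['width'])
P,im=grab("wrist","n_wrist.png");  P2,im=grab("scene")
cv2.imwrite("pics/n_scene.png",cv2.resize(im[130:310,330:530],None,fx=3.2,fy=3.2,interpolation=cv2.INTER_CUBIC))
P3,im=grab("top"); cv2.imwrite("pics/n_top.png",cv2.resize(im[160:320,110:290],None,fx=3.6,fy=3.6,interpolation=cv2.INTER_CUBIC))
```

```text
21.7 [373.56202843 324.33625232 156.51630019] [-8.99902542e+01 -2.34617074e-02 -8.15936810e+00] [ 3.60790578e+01  1.54488937e+01  1.01764228e+02 -1.05560488e-02
  6.27632708e+01 -4.57567469e+01] 11.38828741608451
```

View pics/n_scene.png

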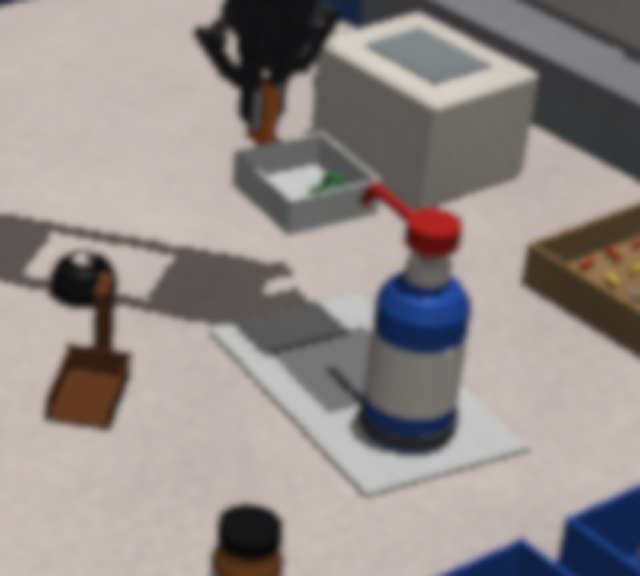

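View pics/n_top.png

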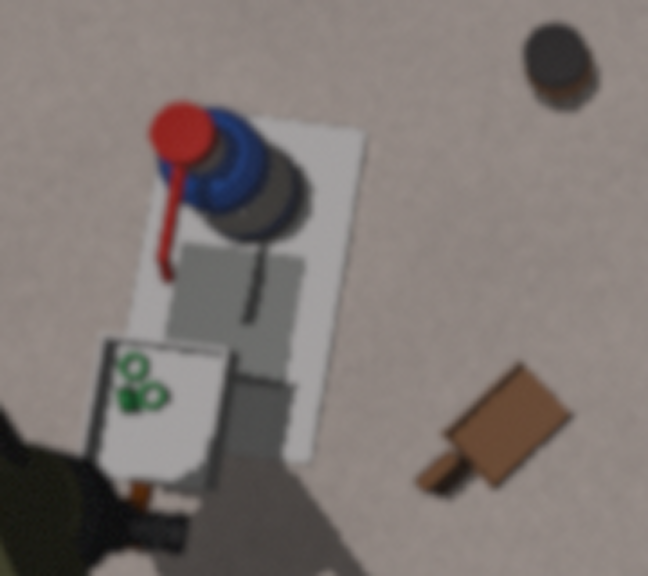

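The dish hangs level with the cores, short of the nozzle and laterally in line with it. Down, then in.

>>> send_rows:
  angular:
    - [0, 0, 0]
    - [0, 0, 0]
    - [0, 0, 0]
    - [0, 0, 0]
    - [0, 0, 0]
    - [0, 0, 0]
    - [0, 0, 0]
    - [0, 0, 0]
  delta_pos:
    - [0, 0, -0.008]
    - [0, 0, -0.015]
    - [0, 0, -0.018]
    - [0, 0, -0.018]
    - [0, 0, -0.016]
    - [0, 0, -0.012]
    - [0, 0, -0.007]
    - [0, 0, 0]
  gripper: [0, 0, 0, 0, 0, 0, 0, 0]

```text
t: 22.65
position: [373.2, 323.0, 61.7]
orientation: [-90.1, 0.1, -8.3]
force: [0.8, -0.0, -2.6]
width: 11.8
```

>>> send_rows:
  angular:
    - [0, 0, 0]
    - [0, 0, 0]
    - [0, 0, 0]
    - [0, 0, 0]
    - [0, 0, 0]
    - [0, 0, 0]
    - [0, 0, 0]
    - [0, 0, 0]
  delta_pos:
    - [0.007, -0.001, 0]
    - [0.014, -0.002, 0]
    - [0.016, -0.0024, 0]
    - [0.016, -0.0024, 0]
    - [0.014, -0.002, 0]
    - [0.01, -0.0014, 0]
    - [0.004, -0.0006, 0]
    - [0, 0, 0]
  gripper: [0, 0, 0, 0, 0, 0, 0, 0]

```text
t: 23.45
position: [455.4, 311.9, 62.7]
orientation: [-90.0, -0.0, -8.3]
force: [0.1, 0.3, -2.0]
width: 11.2
```

Run:
```python
from h import *
s=get_state();print(s['t'],s['position'],s['orientation'],s['force'],s['width'])
P,im=grab("wrist","o_wrist.png");  P2,im=grab("scene")
cv2.imwrite("pics/o_scene.png",cv2.resize(im[130:310,330:530],None,fx=3.2,fy=3.2,interpolation=cv2.INTER_CUBIC))
P3,im=grab("top"); cv2.imwrite("pics/o_top.png",cv2.resize(im[160:320,110:290],None,fx=3.6,fy=3.6,interpolation=cv2.INTER_CUBIC))
```

```text
23.45 [455.41557195 311.9029724   62.65373236] [-8.99706025e+01 -2.90806914e-02 -8.29855423e+00] [ 0.08319166  0.3298669  -1.98366512] 11.192658103067988
```

View pics/o_scene.png

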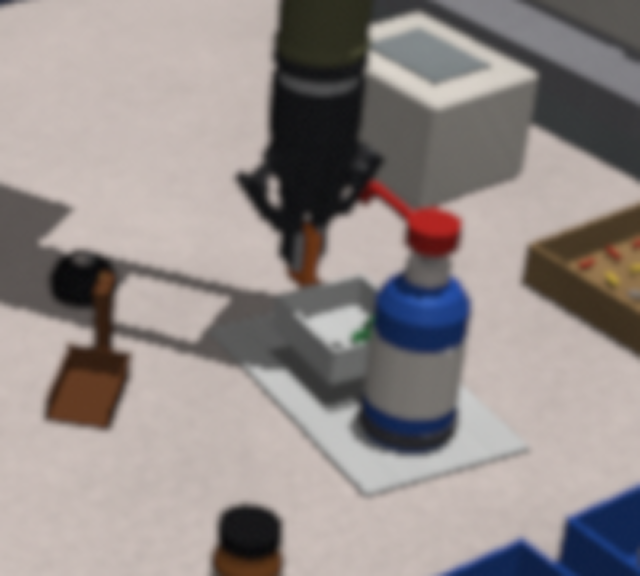

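View pics/o_top.png

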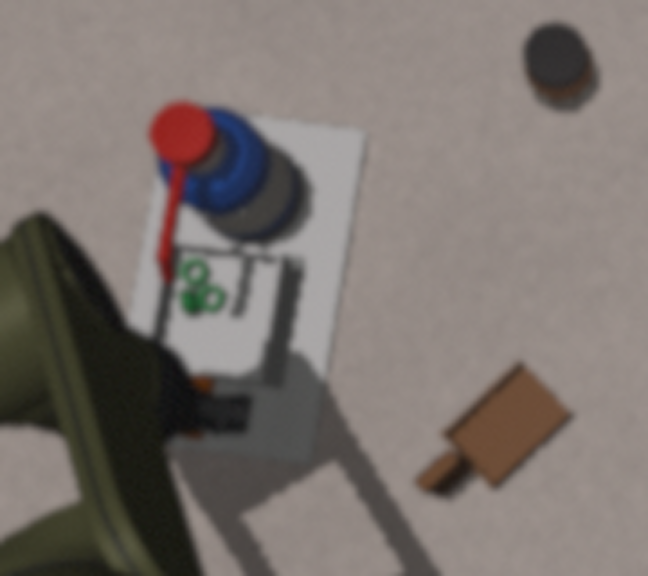

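It's over the patch and clear of the nozzle. Lowering.

>>> send_rows:
  angular:
    - [0, 0, 0]
    - [0, 0, 0]
    - [0, 0, 0]
    - [0, 0, 0]
    - [0, 0, 0]
    - [0, 0, 0]
  delta_pos:
    - [0, 0, -0.006]
    - [0, 0, -0.006]
    - [0, 0, -0.005]
    - [0, 0, -0.003]
    - [0, 0, -0.001]
    - [0, 0, 0]
  gripper: [0, 0, 0, 0, 0, 0]

```text
t: 24.2
position: [454.7, 312.0, 41.5]
orientation: [-90.0, -0.0, -8.2]
force: [0.4, 0.3, -2.3]
width: 11.5
```

>>> send_rows:
  angular:
    - [0, 0, 0]
    - [0, 0, 0]
    - [0, 0, 0]
  delta_pos:
    - [0, 0, -0.001]
    - [0, 0, 0]
    - [0, 0, 0]
  gripper: [0, 0, 0]

```text
t: 24.5
position: [454.9, 312.1, 41.0]
orientation: [-90.0, -0.1, -8.3]
force: [-0.3, 0.2, -0.7]
width: 11.5
```

>>> send_rows:
  angular:
    - [0, 0, 0]
    - [0, 0, 0]
    - [0, 0, 0]
    - [0, 0, 0]
  delta_pos:
    - [0, 0, -0.001]
    - [0, 0, 0]
    - [0, 0, 0]
    - [0, 0, 0]
  gripper: [0, 0, 0, 0]

```text
t: 24.9
position: [455.0, 312.3, 40.0]
orientation: [-89.9, -0.1, -8.2]
force: [-0.5, -0.3, 1.0]
width: 11.1
```

>>> send_rows:
  angular:
    - [0, 0, 0]
    - [0, 0, 0]
    - [0, 0, 0]
  delta_pos:
    - [0, 0, -0.0005]
    - [0, 0, 0]
    - [0, 0, 0]
  gripper: [0, 0, 0]

```text
t: 25.2
position: [455.0, 312.3, 40.0]
orientation: [-89.9, -0.1, -8.2]
force: [-1.1, 0.6, 5.0]
width: 11.5
```

>>> send_rows:
  angular:
    - [0, 0, 0]
    - [0, 0, 0]
    - [0, 0, 0]
    - [0, 0, 0]
    - [0, 0, 0]
    - [0, 0, 0]
  delta_pos:
    - [0, 0, 0]
    - [0, 0, 0]
    - [0, 0, 0]
    - [0, 0, 0]
    - [0, 0, 0]
    - [0, 0, 0]
  gripper: [0.02, 0.03, 0.04, 0.05, 0.05, 0.05]

```text
t: 25.8
position: [454.8, 312.1, 39.2]
orientation: [-90.0, -0.0, -8.2]
force: [-0.2, -0.1, -0.5]
width: 49.7
```

Run:
```python
from h import *
s=get_state();print(s['t'],s['position'],s['orientation'],s['force'],s['width'])
P,im=grab("wrist","p_wrist.png");  P2,im=grab("scene")
cv2.imwrite("pics/p_scene.png",cv2.resize(im[130:310,330:530],None,fx=3.2,fy=3.2,interpolation=cv2.INTER_CUBIC))
P3,im=grab("top"); cv2.imwrite("pics/p_top.png",cv2.resize(im[160:320,110:290],None,fx=3.6,fy=3.6,interpolation=cv2.INTER_CUBIC))
```

```text
25.8 [454.80190218 312.11622668  39.2260524 ] [-8.99709744e+01 -3.42063119e-02 -8.24964113e+00] [-0.23363105 -0.09633814 -0.51712509] 49.698487585561516
```

View pics/p_wrist.png

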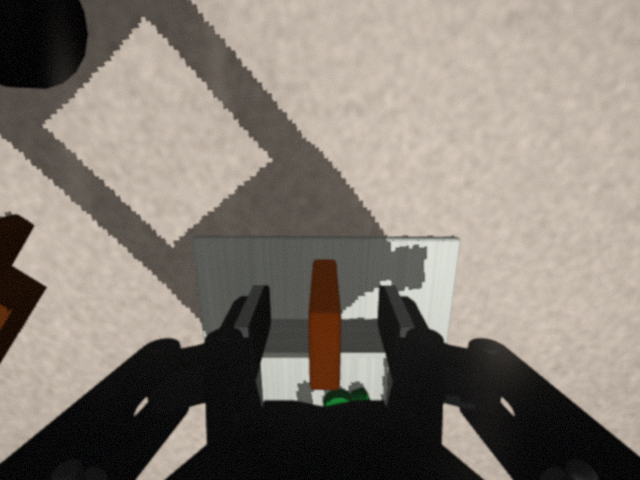

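View pics/p_top.png

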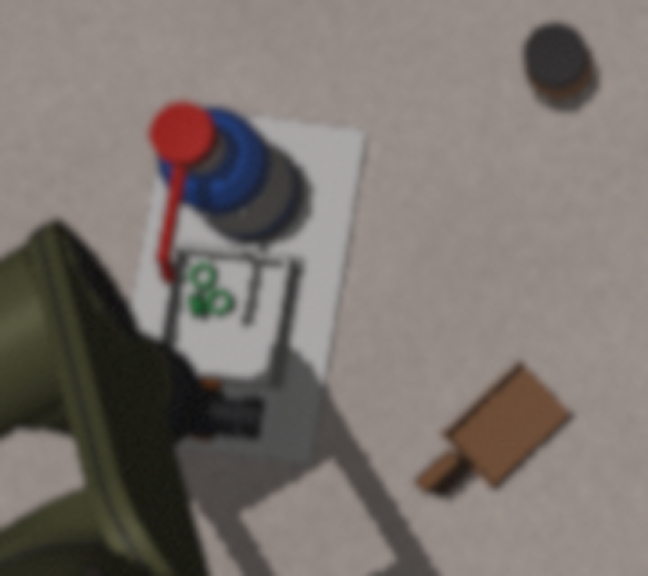

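View pics/p_scene.png

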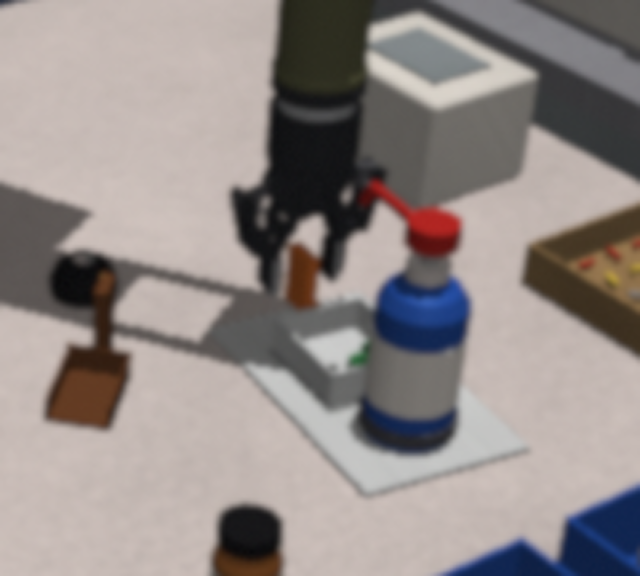

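The dish stands on the patch. The arm's touchdown reading was 5 N, and it is released (width 50). I'll back away along the handle, then go up and check the placement.

>>> send_rows:
  angular:
    - [0, 0, 0]
    - [0, 0, 0]
    - [0, 0, 0]
    - [0, 0, 0]
    - [0, 0, 0]
    - [0, 0, 0]
    - [0, 0, 0]
    - [0, 0, 0]
  delta_pos:
    - [-0.01, 0.0014, 0]
    - [-0.015, 0.002, 0]
    - [-0.02, 0.003, 0]
    - [-0.02, 0.003, 0.02]
    - [0, 0, 0.04]
    - [0, 0, 0.045]
    - [0, 0, 0.045]
    - [0, 0, 0.045]
  gripper: [0.05, 0.05, 0.05, 0.05, 0.05, 0.05, 0.05, 0.05]

```text
t: 26.75
position: [387.5, 321.1, 235.7]
orientation: [-90.0, 0.0, -8.2]
force: [0.3, 0.1, -0.3]
width: 50.4
```

>>> send_rows:
  angular:
    - [0, 0, 0]
    - [0, 0, 0]
    - [0, 0, 0]
  delta_pos:
    - [0, 0, 0.03]
    - [0, 0, 0]
    - [0, 0, 0]
  gripper: [0, 0, 0]

```text
t: 27.05
position: [388.6, 321.5, 264.6]
orientation: [-89.9, -0.1, -8.2]
force: [0.6, -0.7, -1.1]
width: 6.6
```

Run:
```python
from h import *
s=get_state();print(s['t'],s['position'],s['orientation'],s['force'],s['width'])
P,im=grab("wrist","q_wrist.png")
P3,im=grab("top"); cv2.imwrite("pics/q_top.png",cv2.resize(im[165:305,115:235],None,fx=4.2,fy=4.2,interpolation=cv2.INTER_CUBIC))
```

```text
27.05 [388.57134053 321.49378786 264.6150003 ] [-8.99293878e+01 -6.16405457e-02 -8.21172911e+00] [ 0.60547631 -0.66414884 -1.06005776] 6.585730966778357
```

View pics/q_wrist.png

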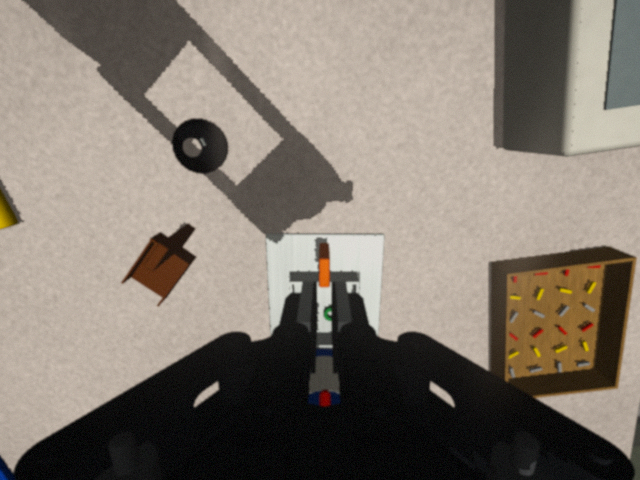

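View pics/q_top.png

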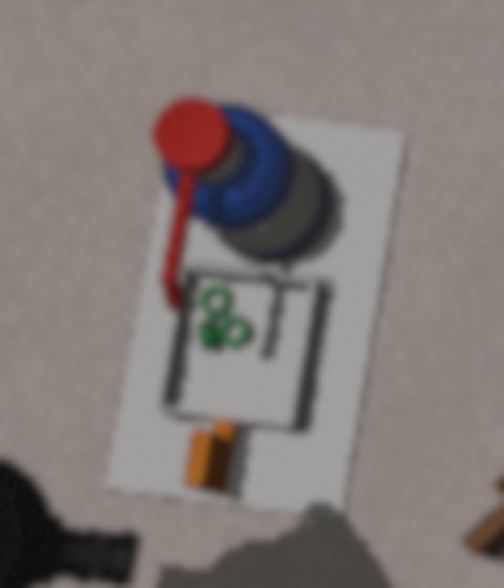

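Run:
```python
from h import *
def c(u,v,z): return p2w("top",((u+.5)/4.2-.5+115,(v+.5)/4.2-.5+165),z)[:2]
q=np.array([c(183,270,38),c(331,283,38),c(307,432,38),c(166,415,38)])
print(q.round(1),q.mean(0)); d=q[0]+q[1]-q[2]-q[3]; a=np.arctan2(d[1],d[0]); print(np.degrees(a))
n=c(178,303,161); cap=c(192,135,195); e=n-q.mean(0); print("noz",n,"cap",cap, "noz in dish",np.cos(a)*e[0]+np.sin(a)*e[1],-np.sin(a)*e[0]+np.cos(a)*e[1])
print("expected dish from TCP",np.array([454.9,312.1])+73.4*np.array([np.cos(np.radians(-8.25)),np.sin(np.radians(-8.25))]))
```

```text
[[575.9 335.6]
 [566.2 244.8]
 [474.8 257.4]
 [486.6 343.1]] [525.87944722 295.21161657]
-6.344126357044379
noz [533.40267726 301.62798076] cap [620.63472773 286.89731341] noz in dish 6.768152084185458 7.208386578666939
expected dish from TCP [527.54041179 301.56764155]
```

The placement is well within tolerance: the nozzle sits at about (6, 0–7) mm in the dish frame, against limits of 28 and 26 mm. Next, over the cap with the fingers closed.

>>> send_rows:
  angular:
    - [0, 0, 0]
    - [0, 0, 0]
    - [0, 0, 0]
    - [0, 0, 0]
    - [0, 0, 0]
    - [0, 0, 0]
    - [0, 0, 0]
    - [0, 0, 0]
  delta_pos:
    - [0.02, -0.003, 0]
    - [0.035, -0.005, 0]
    - [0.04, -0.006, 0]
    - [0.045, -0.007, 0]
    - [0.045, -0.006, 0]
    - [0.033, -0.005, 0]
    - [0.015, -0.0025, -0.02]
    - [0, 0, -0.015]
  gripper: [0, 0, 0, 0, 0, 0, 0, 0]

```text
t: 27.95
position: [624.7, 285.5, 225.0]
orientation: [-90.1, 0.1, -8.4]
force: [-0.2, -0.2, -0.3]
width: -0.2
```

>>> send_rows:
  angular:
    - [0, 0, 0]
    - [0, 0, 0]
  delta_pos:
    - [0, 0, 0]
    - [0, 0, 0]
  gripper: [0, 0]

```text
t: 28.15
position: [621.3, 286.6, 227.1]
orientation: [-90.1, 0.2, -8.2]
force: [-0.2, -0.8, 0.5]
width: 0.1
```

Run:
```python
from h import *
s=get_state();print(s['t'],s['position'],s['orientation'],s['force'],s['width'])
P,im=grab("wrist","r_wrist.png")
P3,im=grab("scene"); cv2.imwrite("pics/r_scene.png",cv2.resize(im[100:300,380:540],None,fx=3.5,fy=3,interpolation=cv2.INTER_CUBIC))
print(w2p("scene",[[622,287,195],list(s['position'])])-[380,100])
```

```text
28.15 [621.34687462 286.64864852 227.05492132] [-90.08526723   0.18932837  -8.23683277] [-0.21490797 -0.76283183  0.46899102] 0.1464037841933671
[[85.35466401 99.04378067]
 [86.66425391 87.10382677]]
```

View pics/r_wrist.png

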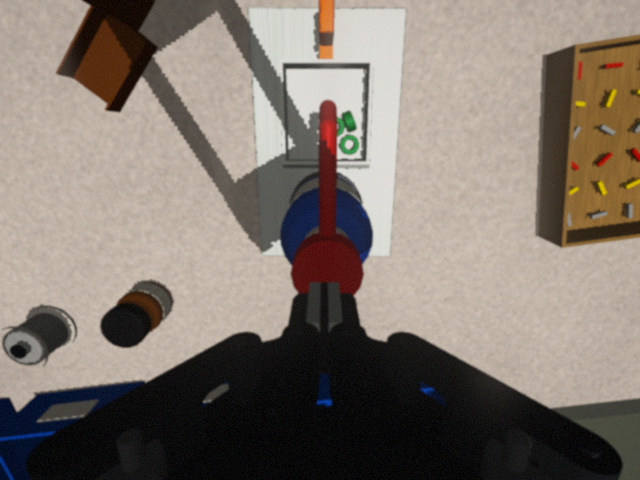

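View pics/r_scene.png

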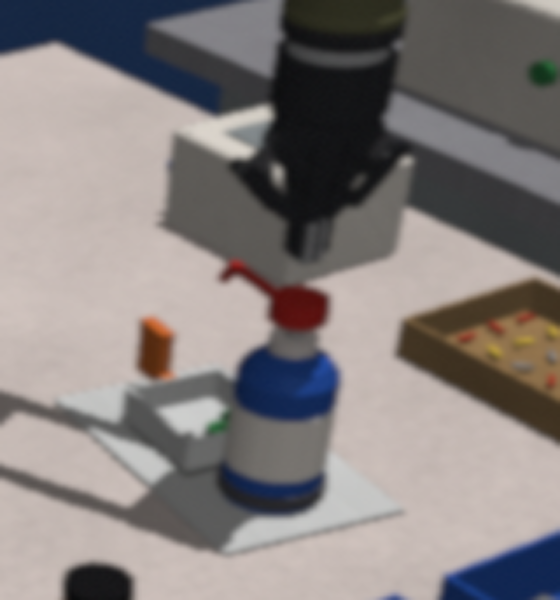

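The fingers are above the cap's centre, and the nozzle is over the middle of the dish. Press in steps.

>>> send_rows:
  angular:
    - [0, 0, 0]
    - [0, 0, 0]
    - [0, 0, 0]
    - [0, 0, 0]
    - [0, 0, 0]
    - [0, 0, 0]
    - [0, 0, 0]
    - [0, 0, 0]
  delta_pos:
    - [0, 0, -0.015]
    - [0, 0, -0.01]
    - [0, 0, -0.005]
    - [0, 0, -0.003]
    - [0, 0, -0.003]
    - [0, 0, -0.003]
    - [0, 0, -0.003]
    - [0, 0, 0]
  gripper: [0, 0, 0, 0, 0, 0, 0, 0]

```text
t: 29.05
position: [622.7, 287.2, 187.7]
orientation: [-89.9, -0.0, -8.2]
force: [-3.1, -0.3, 5.2]
width: 0.2
```

>>> send_rows:
  angular:
    - [0, 0, 0]
    - [0, 0, 0]
  delta_pos:
    - [0, 0, -0.001]
    - [0, 0, 0]
  gripper: [0, 0]

```text
t: 29.25
position: [622.7, 287.2, 186.9]
orientation: [-89.9, -0.0, -8.2]
force: [-2.1, -0.8, 5.8]
width: 0.1
```

>>> send_rows:
  angular:
    - [0, 0, 0]
    - [0, 0, 0]
    - [0, 0, 0]
    - [0, 0, 0]
  delta_pos:
    - [0, 0, -0.002]
    - [0, 0, -0.001]
    - [0, 0, -0.001]
    - [0, 0, 0]
  gripper: [0, 0, 0, 0]

```text
t: 29.65
position: [622.7, 287.2, 183.3]
orientation: [-89.9, -0.1, -8.3]
force: [-2.7, -0.4, 7.1]
width: 0.0
```

>>> send_rows:
  angular:
    - [0, 0, 0]
    - [0, 0, 0]
    - [0, 0, 0]
  delta_pos:
    - [0, 0, -0.001]
    - [0, 0, 0]
    - [0, 0, 0]
  gripper: [0, 0, 0]

```text
t: 29.95
position: [622.7, 287.2, 183.0]
orientation: [-89.9, -0.1, -8.2]
force: [-3.9, -0.7, 10.0]
width: 0.2
```

The cap has bottomed: the force rose to 10 N and the tip sits at 183.0 mm (195 − 12). Releasing upward.

>>> send_rows:
  angular:
    - [0, 0, 0]
    - [0, 0, 0]
    - [0, 0, 0]
    - [0, 0, 0]
    - [0, 0, 0]
    - [0, 0, 0]
    - [0, 0, 0]
    - [0, 0, 0]
  delta_pos:
    - [0, 0, 0]
    - [0, 0, 0.005]
    - [0, 0, 0.008]
    - [0, 0, 0.015]
    - [0, 0, 0.03]
    - [0, 0, 0.04]
    - [0, 0, 0]
    - [0, 0, 0]
  gripper: [0, 0, 0, 0, 0, 0, 0, 0]

```text
t: 30.75
position: [623.9, 287.2, 280.7]
orientation: [-89.9, -0.2, -8.3]
force: [-0.1, -0.1, -1.7]
width: 0.0
```

>>> send_rows:
  angular:
    - [0, 0, 0]
    - [0, 0, 0]
    - [0, 0, 0]
    - [0, 0, 0]
    - [0, 0, 0]
    - [0, 0, 0]
    - [0, 0, 0]
    - [0, 0, 0]
  delta_pos:
    - [-0.02, -0.01, 0.01]
    - [-0.03, -0.02, 0.01]
    - [-0.03, -0.03, 0]
    - [-0.03, -0.03, 0]
    - [-0.03, -0.03, 0]
    - [-0.02, -0.02, 0]
    - [0, 0, 0]
    - [0, 0, 0]
  gripper: [0, 0, 0, 0, 0, 0, 0, 0]

```text
t: 31.55
position: [462.3, 146.7, 298.4]
orientation: [-90.0, 0.0, -8.3]
force: [-0.1, -0.8, -0.7]
width: -0.1
```

Run:
```python
from h import *
s=get_state();print(s['t'],s['position'],s['force'])
grab("scene","s_scene.png");P,im=grab("top","s_top.png")
cv2.imwrite("pics/s_z.png",cv2.resize(im[165:305,115:235],None,fx=4.2,fy=4.2,interpolation=cv2.INTER_CUBIC))
```

```text
31.55 [462.33079307 146.65053908 298.41237692] [-0.14367075 -0.79485319 -0.70165506]
```

View pics/s_scene.png

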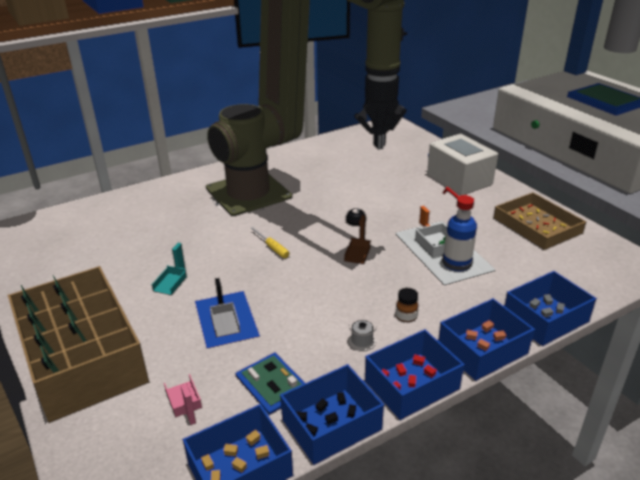

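View pics/s_top.png

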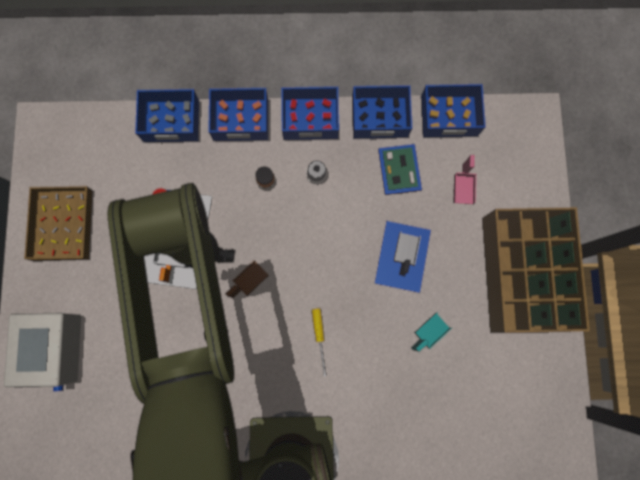

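View pics/s_z.png

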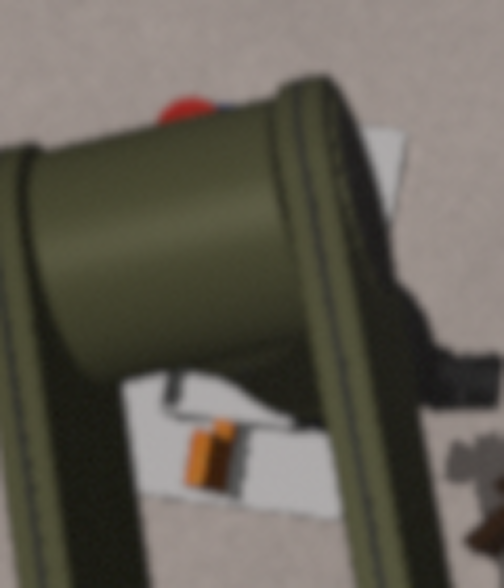

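The scoop is on the mat, and the jar, spool and board look unmoved. The dish handle is at the same pixels as before the press. I'll compare the bystanders and the cap numerically with the start, then hand in.

Run:
```python
from h import *
a=cv2.imread("pics/a_scene.png").astype(int);b=cv2.imread("pics/s_scene.png").astype(int)
def red(i,y0,y1,x0,x1):
    s=i[y0:y1,x0:x1];m=(s[...,2]>120)&(s[...,1]<70); ys,xs=np.nonzero(m); return ys.mean()+y0,xs.mean()+x0,len(ys)
print("cap",red(a,180,215,435,485),red(b,180,215,435,485))
for n,(y0,y1,x0,x1) in dict(spool=(315,350,345,380),jar=(285,322,392,424),board=(350,408,235,306)).items():
    print(n,"mean diff",abs(a-b)[y0:y1,x0:x1].mean().round(2))
print("table ref",abs(a-b)[300:340,480:520].mean().round(2))
print(get_state()['qvel'].round(2))
sign_off()
```

```text
cap (np.float64(196.8679245283019), np.float64(460.7987421383648), 159) (np.float64(196.77300613496934), np.float64(460.60736196319016), 163)
spool mean diff 3.37
jar mean diff 2.82
board mean diff 2.91
table ref 1.69
[ 0.39  0.51 -0.62 -0.06  0.22 -0.  ]
the job is handed in; nothing more can be done
```

I did every step of the task in order and handed the job in at about 31.7 s of the 72 s allowed. The hand-in reports no verdict.

**What I did:** I gripped the scoop by its handle and tipped the cores into the dish at about 35°. I put the scoop back on the mat and released it, then set the dish on the drip plate and let go. Only then did I press the cap, and I moved the arm clear afterwards.

**Last checks:**
- **Cores:** the last clear views, taken just before the press, show all three in the well. One is tilted against the others. After the press the arm hid the well from the top camera, so I did not recheck the cores there.
- **Dish:** the nozzle measured about (7, 7) mm from the middle of the dish, against limits of 28 and 26 mm. The position from the arm's pose at release gave about (6, 0) mm; the 7 mm sideways disagreement is still inside the limits. The dish handle was at the same pixels after the press.
- **Scoop:** it looked flat on the mat and well inside the 45 mm limit, with the fingers opened clear of it.
- **Cap:** the finger tip reached 183.0 mm (12 mm of travel) with the force up to 10 N. The cap's picture position afterwards is within 0.2 px of the start.
- **Spool, jar and board:** no visible movement. The picture differences there were small but slightly above those on a bare patch of table.

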